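# Show the break of a tensile bar to the macro camera

### The arm

A 7-joint arm with a two-finger parallel gripper is mounted at the origin on the work surface. World frame = base frame: x ahead of the robot, y to its left, z up, the work surface at z = 0. Lengths are in m, angles in rad, forces in N, time in s.
With the tool pointing down it reaches from about 0.4 to 0.85 m from the base axis. Payload 4.5 kg.
Tool frame: the origin (TCP) lies between the finger pads, 19 mm behind the fingertips; this is the grasp point; z points along the fingers, y is the direction in which the jaws open and shut (so a half turn about z gives the same grasp; the last joint's range is limited). The gripper opens to 88 mm and grips with 3 to 60 N. Pads are 18 mm wide; open, the fingers measure 123 mm over their backs; the gripper's body (75 mm by 187 mm) begins 45 mm behind the grasp point.
Start: joints at [1.348, 0.689, -0.195, 1.565, 0.157, 0.902, -0.215], TCP at [0.159, -0.605, 0.257] pointing down, gripper open.
Joint ranges: [-3.01, 3.01], [-0.46, 2.08], [-1.47, 1.51], [0.13, 2.56], [-1, 4.14], [0.04, 2.09], [-2.66, 2.66]. Speed limits (rad/s): [2.57, 2.57, 3.14, 3.14, 3.14, 3.14, 3.14].

### API

Orientations are given as a unit quaternion [x, y, z, w].
In Python, from plant import status, snapshot, finish_job, cut_out, tip_of gives the robot as it stands. The module is installed in compiled form; this text tells all that it offers.
- The arm moves only by the tool carry_out, never from a script. Its arguments are lists of equal length, an entry for each row: "linear": the shift along the world's x, y, z in m, a list of three; "roll": the turn about the world's z in rad. A call has 1 to 8 rows; each row is the pose to reach, as a shift and turn from the pose measured when the call began; what a row does not reach only later rows make up. A row lasts 1/12 s, in which the tool goes at most 41.7 mm and 7.16 degrees, less where a joint would pass 70% of its speed; a pose out of reach is approached as far as the arm can. A call with a gripper value outside its range is refused whole. "gripper" is the opening, from 0 (shut) to 1 (fully open), set as the call begins (left out, the last holds). The fingers move at their own pace and stop on an object; "grip_force" is the grip in N (left out, the last holds). Time passes only in rows, so rows that repeat a pose let the fingers close. It gives the time, the measured TCP pose, the force and the opening at its end, in the units of the state.
- status.get_state(): the state, without advancing time (a new reading comes with each control period).
- snapshot(name): name is "scene" or "top"; returns a dict with "img" (480x640x3 uint8, red, green, blue), "range_z" (480x640 float32, m along the optical axis (not along the pixel's ray), 0 where there is no reading), "fx", "fy", "cx", "cy" (pixels), "world_from_camera" (4x4, takes a point from camera to world coordinates). Camera axes: x right, y down, z forward; pixel columns grow to the right and rows downward; lengths in m; the calibration is good to about 2 mm. A picture is of the moment at which its call begins.
- finish_job(): hands the job in, once; it reports no verdict.
Trained networks look in a picture, given as the dict that the camera call returned (one of the last four; its "shot" number tells which), for a name from the list of things; names that differ only in an ending like _2 or _b are one class to them, and where a whole thing is asked for, a point or a joint stands for the part that bears it (a point fixed in the world has none). Each returns a list of dicts, best first, with "confidence" (0 to 1); they miss things now and then, are a little off and sometimes report something else, mostly with a low value. They report only what shows in the picture. A call takes as long as a camera call. They do not tell look-alikes from the thing itself.
- cut_out(picture, query): "region" (480x640 bool, what is visible of it) and "pixel" ([column, row] in pixels, amid what is visible of it).
- tip_of(picture, query): "pixel" ([column, row] in pixels: a listed point, or the origin of a listed thing).
The state is a dict: "clock": time; "q": joint angles; "qd": joint speeds; "joint_torque": joint torques, N m; "tool_pos": TCP position; "eef_rot": TCP orientation; "contact_force": force on the tool from outside, world axes, zero at the start; "moment": the same for the moment, N m; "opening": opening from 0.0 (shut) to 1.0 (fully open).
Only numpy, scipy, OpenCV 4.12 (cv2) and the standard library are available. Lean on these libraries where they do the work, as an engineer would, in place of code of your own. Each camera call takes 0.05 s, during which the arm holds its last target.

### The job

Swing the toggle clamp on the refit fixture fully open and leave it open, then lift out the half of the broken tensile bar that was under the clamp, holding it by its threaded head and never touching its necked, broken end. Present it to the macro camera: the broken end face towards the lens, square to it and centred on the lens axis, 100 mm in front of the lens glass, and finish still holding it there in the air, steady. Leave the other half in the fixture and everything else on the bench where it is.

Things in the scene. Friction and masses are not known exactly. Their poses are not given: they have to be found in the camera images.
- fixture: Fixture: aluminium plate 185 x 225 mm, top at 15 mm; on steel V-rests the two halves of a round bar lie end to end along y, bar axis at x -45, z 55 mm. Origin on the bench near the plate's centre (plate x -72..113, y -112..112 mm). x: from bar to clamp, away from the robot; z up; yaw varies. End stop, 60 mm high, 2 to 11 mm beyond the clamped half; screw at the other end.
- v_rest (a point): Middle of the V-rest under the clamped half's head (on the bar axis). V-rests are 30 mm wide, 7 to 8 mm thick, reach up to the bar axis, and carry that half at 1 to 8 and 60 to 68 mm from its head's end; between these the fingers have free room on both sides of the bar down to the plate at z 15 mm.
- clamp_pivot (a point): Pivot of the clamp's arm: fixture x 25, y 34.5, z 85 mm. The clamp stands behind the bar on a riser: it fills fixture x 12 to 68, y 12 to 57 mm, up to z 95 mm. Its arm (10 x 12 mm) reaches 78 mm to the bar; open, it stands upright at fixture x 13 to 37 mm (its spindle lies across x 0 to 50 mm at z 155), up to z 165 mm.
- clamp_arm (a joint): Angle of the toggle clamp's arm, whose rubber tip presses the bar from above with about 12 N. 0 = clamped, arm level, locked over centre; grows as the arm swings up and back; 1.5 = fully open (stop 1.56). It is opened only by its handle and stays where it is left once well past centre.
- handle_grip (a point): Middle of the black round grip (14 mm thick, 32 mm down to 33 mm up the handle from here) of the clamp's upright handle, leaning 0.14 rad to the bar; its top is at 200 mm. Push it 2 to 5 N towards fixture +x, then down till level. Way in the fixture frame, x z in mm (lean back, rad): 17 166 (-.14), 41 165 (.24), 68 154 (.62), 88 137 (.94), 100 117 (1.23), 106 96 (1.49), 107 83 (1.63); y 34.5.
- half: Half of the broken steel tensile bar, under the clamp, on the fixture's +y side; loose, 82 mm long, about 130 g. Origin on its axis at the outer end of its threaded head; x along the axis to the broken end. Head 0 to 32 mm, 20 mm thick; plain part 12.5 mm thick to 72 mm; necked, broken end 10 mm thick to 82 mm. The clamp presses it at 48 mm; centre of mass at 31 mm.
- head_mid (a point): Point on the axis of that half, in its threaded head, 20 mm from the head's outer end: where to grip it.
- break_face (a point): Centre of the broken end face of that half, on its axis, 82 mm from the head's outer end. Its outward direction is the half's x axis.
- other_half: The other half of the same bar, same sizes, lying loose on the fixture's -y side, its broken end 1 mm from the first one's and pointing at it; not clamped. Same frame convention. Leave it there.
- camera: Macro camera on a stand: black lens in a white ring light 68 mm wide, looking 25 degrees downwards into free air towards the robot. Origin: centre of the lens front glass, 235 mm above the bench; x axis = viewing direction along the lens axis (hold the broken face at x = +100 mm, y = z = 0, the half's x axis pointing back at the lens); y level. The camera extends 124 mm behind the glass.
- camera_stand: Fixed stand of the camera: base plate 170 x 130 x 16 mm, column 22 mm thick and 325 mm high at its rear. Origin on the bench near the base's centre; the lens glass is 70 mm ahead (stand -x) and 235 mm up. Place and yaw vary.
- caliper: Digital caliper lying on the bench, 235 mm long, 14 mm high; origin at its middle. Bystander.
- puck_a: Pale resin specimen mount with a piece of steel in its top, disc 30 mm in diameter, 20 mm high, origin under its centre. Bystander.
- puck_b: A second such resin disc. Bystander.
- jar: Amber glass jar with black cap, 56 mm in diameter, 85 mm high, origin under its centre. Bystander.
- brush: Small hand brush lying on the bench. Bystander.
Mind the look-alikes: they are no part of the job. Leave any red or turquoise look-alike of the half alone.

How it is judged:
By the outcome, as a careful person would: the job done as asked, in the order asked, and still so for the second after the job is handed in, while the arm keeps its last pose, push and grip.
It also fails if it takes over 48 s, if anything falls off the work surface, if the arm or the gripper's body presses on something with over 40 N, if the wrist force passes 120 N, or if a joint passes its speed limit or range.

## Working session

There is one attempt and no reset: what is moved stays moved. The work goes in short steps, Python scripts to look and compute and a tool call to move; the robot and the scene stay as the last step left them, time stands still between calls to the robot, and variables do not carry over. Pictures are saved under pics/ and viewed, and the job is handed in when it is done.

Besides the shell and the picture viewer there is one more tool, called after "Emit:" by a JSON object that holds its "method" and its "body". carry_out: Moves the arm, as the interface text tells. Its arguments: {"type":"object","properties":{"linear":{"type":"array"},"roll":{"type":"array"},"gripper":{"type":"number"},"grip_force":{"type":"number"}},"required":["linear","roll"]}

```bash
mkdir -p pics; cat > h.py <<'E'
import numpy as np, cv2
from plant import status, snapshot, finish_job, cut_out, tip_of
def save(s,n,crop=None,sc=1):
    im=s["img"][:,:,::-1].copy()
    if crop: im=im[crop[1]:crop[3],crop[0]:crop[2]]
    im=cv2.resize(im,None,fx=sc,fy=sc,interpolation=cv2.INTER_CUBIC); cv2.imwrite(f"pics/{n}.png",im)
def bp(s,px,d=None):
    u,v=px; z=d if d is not None else s["range_z"][int(round(v)),int(round(u))]
    p=np.array([(u-s["cx"])/s["fx"]*z,(v-s["cy"])/s["fy"]*z,z,1]); return (s["world_from_camera"]@p)[:3]
def atz(s,px,zw):
    T=s["world_from_camera"]; r=T[:3,:3]@np.array([(px[0]-s["cx"])/s["fx"],(px[1]-s["cy"])/s["fy"],1]); o=T[:3,3]
    return o+r*(zw-o[2])/r[2]
def proj(s,P):
    T=np.linalg.inv(s["world_from_camera"]); p=T[:3,:3]@np.asarray(P)+T[:3,3]
    return np.array([s["fx"]*p[0]/p[2]+s["cx"],s["fy"]*p[1]/p[2]+s["cy"]])
def st():
    x=status.get_state(); print({k:np.round(v,4).tolist() for k,v in x.items()}); return x
E
python3 - <<'E'
from h import *
st()
for n in ("scene","top"):
    s=snapshot(n); save(s,n+"0"); print(n,s["fx"],s["cx"],s["cy"],np.round(s["world_from_camera"],3).tolist())
    for q in ["fixture","v_rest","clamp_pivot","handle_grip","half","head_mid","break_face","other_half","camera","camera_stand"]:
        r=tip_of(s,q)
        for d in r[:2]:
            print(q,np.round(d["pixel"],1),round(d["confidence"],2),np.round(bp(s,d["pixel"]),3))
E
```

```text
{'clock': 0.0, 'q': [1.3478, 0.69, -0.1945, 1.5664, 0.1573, 0.9025, -0.2151], 'qd': [0.0007, 0.0013, -0.0002, -0.0009, -0.0005, 0.0, 0.0012], 'joint_torque': [-0.0003, -52.7567, -1.2669, -15.343, -0.0527, 0.0066, 0.0002], 'tool_pos': [0.1585, -0.6039, 0.2566], 'eef_rot': [0.9918, 0.1281, -0.0002, -0.0009], 'contact_force': [0.3019, 0.5865, -0.0478], 'moment': [-0.0164, -0.0221, 0.0274], 'opening': 0.9983}
scene 603.7922522446946 311.5843854420005 236.95328466032996 [[-0.739, 0.457, -0.495, 1.234], [0.673, 0.489, -0.555, 0.837], [-0.012, -0.743, -0.669, 1.124], [0.0, 0.0, 0.0, 1.0]]
fixture [347.9 316.9] 0.89 [0.578 0.221 0.071]
fixture [363.8 293.3] 0.54 [0.492 0.189 0.061]
v_rest [387.2 306.9] 0.75 [0.479 0.252 0.055]
clamp_pivot [352.9 308.2] 0.81 [0.567 0.225 0.095]
clamp_pivot [175.5 250.3] 0.68 [ 0.717 -0.293  0.015]
handle_grip [363.3 281.5] 0.5 [0.538 0.225 0.162]
handle_grip [392.1 309.4] 0.21 [0.479 0.268 0.059]
half [390.7 310.1] 0.74 [0.485 0.268 0.062]
half [456.5 289.9] 0.54 [0.284 0.311 0.017]
head_mid [460.3 289.9] 0.71 [0.278 0.318 0.017]
head_mid [383.1 303.3] 0.64 [
[... 592 characters left out ...]
3 0.013]
v_rest [225.5 284.5] 0.64 [0.476 0.26  0.066]
clamp_pivot [236.6 249.9] 0.97 [0.548 0.222 0.084]
clamp_pivot [235.2 279.9] 0.54 [0.483 0.237 0.063]
handle_grip [228.9 243.5] 0.64 [0.539 0.22  0.198]
half [227.7 287.2] 0.77 [0.469 0.256 0.065]
half [222.3 374.6] 0.71 [ 0.278  0.307 -0.004]
head_mid [211.2 373.9] 0.81 [0.284 0.328 0.015]
head_mid [245.4 334.1] 0.75 [0.36  0.237 0.021]
break_face [187.3 371. ] 0.67 [0.299 0.383 0.008]
break_face [257.5 276.9] 0.64 [0.488 0.19  0.021]
other_half [292.3 260. ] 0.75 [0.507 0.101 0.062]
camera [440.5 141.2] 0.83 [ 0.753 -0.317  0.017]
camera_stand [436.8 159.4] 0.84 [ 0.706 -0.296  0.019]
camera_stand [255.9 258.9] 0.66 [0.533 0.188 0.015]
```

View pics/scene0.png

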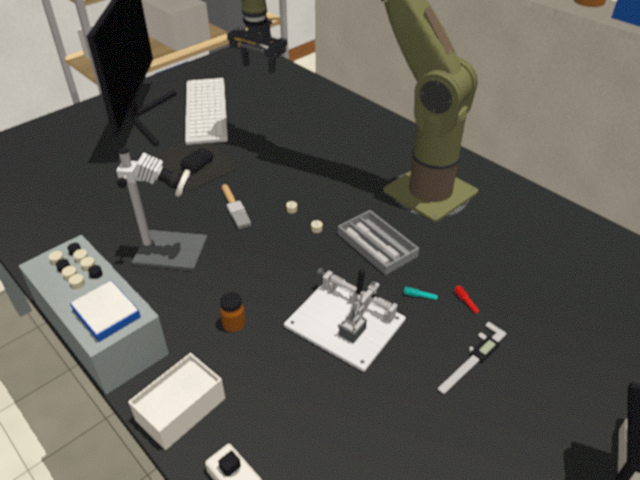

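View pics/top0.png

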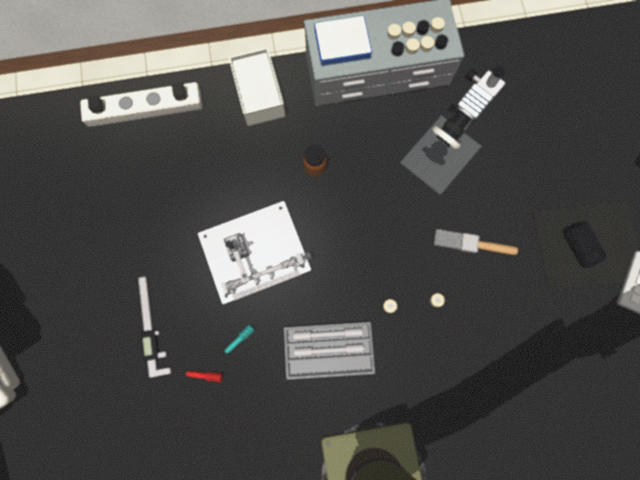

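```bash
python3 - <<'E'
from h import *
s=snapshot("scene"); t=snapshot("top")
save(s,"a1",(275,255,415,370),5)
save(t,"a2",(190,195,320,310),5)
save(s,"a3",(210,0,310,90),6)
# fixture plate corners from top: white at z=15
m=cut_out(t,"fixture"); print([ (d["confidence"],d["pixel"],d["region"].sum()) for d in m])
np.save("t_rz.npy",t["range_z"])
hsv=t["img"].astype(int); w=(hsv.min(2)>150)&m[0]["region"]
P=[]
for v,u in np.argwhere(m[0]["region"]):
    p=bp(t,(u,v)); 
    if abs(p[2]-.015)<.006: P.append(p)
P=np.array(P); print(len(P),P[:,2].mean())
r=cv2.minAreaRect((P[:,:2]*1000).astype(np.float32)); print(r,cv2.boxPoints(r))
E
```

```text
[(0.92, [254.2, 251.5], np.int64(6677)), (0.17, [450.2, 144.5], np.int64(4874))]
5519 0.014983675591138739
((552.0546875, 191.81915283203125), (187.52444458007812, 225.04225158691406), 11.743568420410156) [[437.35345  282.90143 ]
 [483.15668   62.569683]
 [666.7559   100.73688 ]
 [620.9527   321.06863 ]]
```

View pics/a1.png

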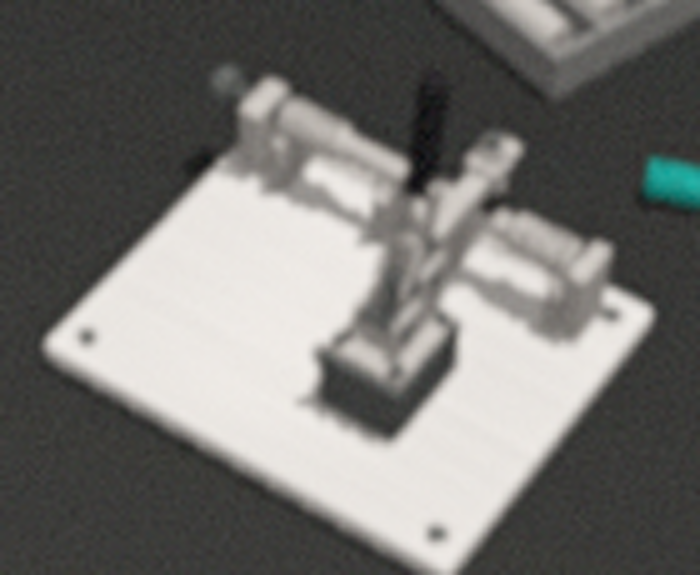

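View pics/a2.png

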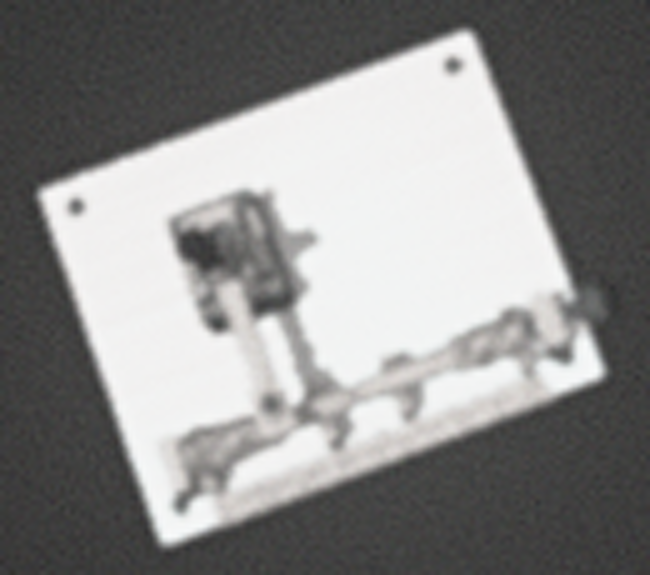

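View pics/a3.png

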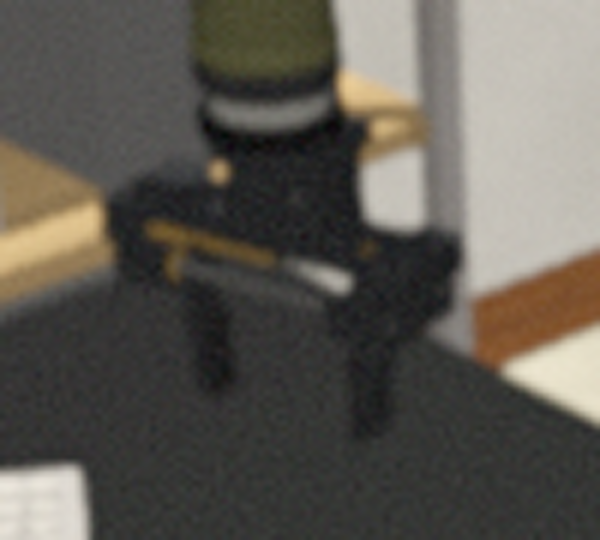

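```bash
python3 - <<'E'
from h import *
from scipy.spatial.transform import Rotation as R
s=snapshot("scene"); t=snapshot("top")
x=status.get_state(); T=R.from_quat(x["eef_rot"]).as_matrix(); o=x["tool_pos"]
print(T.round(3))
for c in (s,t):
    P=[]
    for v in range(0,480):
        for u in range(0,640):
            z=c["range_z"][v,u]
            if z>0:
                p=bp(c,(u,v))
                if abs(p[0]-o[0])<.15 and abs(p[1]-o[1])<.15 and p[2]>.2: P.append(T.T@(p-o))
    P=np.array(P)*1000; print(len(P))
    if len(P)==0: continue
    for z0 in range(-200,30,10):
        q=P[(P[:,2]>=z0)&(P[:,2]<z0+10)]
        if len(q)>5:
            line=f"{z0} n{len(q)} x {q[:,0].min():.0f} {q[:,0].max():.0f} y {q[:,1].min():.0f} {q[:,1].max():.0f} | "
            for y0 in range(-100,100,25):
                k=q[(q[:,1]>=y0)&(q[:,1]<y0+25)]
                line+=f"{y0}:[{k[:,0].min():.0f},{k[:,0].max():.0f}] " if len(k) else ""
            print(line)
E
```

```text
[[ 0.967  0.254  0.   ]
 [ 0.254 -0.967 -0.   ]
 [ 0.     0.    -1.   ]]
2090
-200 n80 x -20 43 y -38 23 | -50:[-11,30] -25:[-20,43] 0:[30,40] 
-190 n99 x -24 45 y -38 30 | -50:[-15,30] -25:[-24,45] 0:[31,42] 25:[28,29] 
-180 n80 x -16 46 y -38 30 | -50:[-16,32] -25:[18,46] 0:[30,41] 25:[29,29] 
-170 n69 x -18 46 y -39 25 | -50:[-18,30] -25:[19,46] 0:[28,41] 
-160 n62 x -7 40 y -34 23 | -50:[-7,27] -25:[5,40] 0:[25,36] 
-150 n114 x -27 44 y -42 39 | -50:[-22,34] -25:[-27,43] 0:[24,44] 25:[13,29] 
-140 n110 x -30 41 y -45 11 | -50:[-30,39] -25:[-28,41] 0:[34,41] 
-130 n47 x -23 38 y -44 17 | -50:[-23,38] -25:[31,38] 0:[28,38] 
-120 n68 x -19 30 y -41 25 | -50:[-19,27] -25:[17,30] 0:[16,29] 
-110 n78 x -20 32 y -42 20 | -50:[-20,32] -25:[13,30] 0:[21,29] 
-100 n172 x -23 41 y -94 93 | -100:[-21,40] -75:[-17,41] -50:[-23,29] -25:[16,32] 0:[19,27] 25:[21,31] 50:[-23,35] 75:[-19,39] 
-90 n341 x -37 40 y -97 101 | -100:[-37,40] -75:[-32,37] -50:[-24,29] -25:[17,33] 0:[19,29] 25:[19,33] 50:[-31,40] 75:[-32,40] 
-80 n136 x -37 44 y -94 97 | -100:[-37,44] -75:[20,43] -50:[-16,23] -25:[17,24] 0:[15,27] 25:[15,25] 50:[-28,39] 75:[-24,42] 
-70 n174 x -32 45 y -88 88 | -100:[-31,40] -75:[21,40] -50:[17,36] -25:[21,31] 0:[18,38] 25:[10,40] 50:[-26,45] 75:[-32,40] 
-60 n122 x -35 41 y -88 89 | -100:[-35,39] -75:[30,41] -50:[21,35] -25:[19,26] 0:[21,30] 25:[-7,41] 50:[-13,41] 75:[30,38] 
-50 n31 x -29 35 y -84 88 | -100:[-29,22] -75:[-19,30] 25:[10,10] 50:[-11,32] 75:[32,35] 
-40 n28 x -14 18 y -60 66 | -75:[8,18] -50:[4,9] 25:[8,17] 50:[-14,16] 
-30 n46 x -14 20 y -62 65 | -75:[-11,17] -50:[5,11] 25:[-8,16] 50:[-14,20] 
-20 n42 x -12 17 y -61 66 | -75:[-8,15] -50:[-0,17] 25:[-6,14] 50:[-12,16] 
-10 n51 x -12 17 y -60 67 | -75:[-12,16] -50:[-1,17] 25:[-6,14] 50:[-12,15] 
0 n37 x -8 17 y -56 64 | -75:[-6,14] -50:[4,14] 25:[-5,13] 50:[-8,17] 
10 n27 x -8 19 y -57 60 | -75:[-2,17] -50:[5,12] 25:[-8,19] 50:[-7,13] 
0
```

```bash
cat >> h.py <<'E'
def cloud(c):
    v,u=np.mgrid[0:480,0:640]; z=c["range_z"]; k=z>0
    p=np.stack([(u-c["cx"])/c["fx"]*z,(v-c["cy"])/c["fy"]*z,z,np.ones_like(z)],-1)[k]
    return (p@c["world_from_camera"].T)[:,:3], np.stack([u[k],v[k]],1)
FX=dict(o=np.array([.53198,.18765]),a=np.radians(11.74))
def w2f(P):
    P=np.asarray(P,float); c,s=np.cos(FX["a"]),np.sin(FX["a"]); d=P[...,:2]-FX["o"]
    return 1000*np.stack([d[...,0]*c+d[...,1]*s,-d[...,0]*s+d[...,1]*c,P[...,2]],-1)
def f2w(x,y,z):
    c,s=np.cos(FX["a"]),np.sin(FX["a"]); x,y,z=x/1000,y/1000,z/1000
    return np.array([FX["o"][0]+x*c-y*s,FX["o"][1]+x*s+y*c,z])
E
python3 - <<'E'
from h import *
for n in ("scene","top"):
    s=snapshot(n); P,_=cloud(s); F=w2f(P)
    k=(F[:,2]>10)&(F[:,2]<20)&(abs(F[:,0]-20)<130)&(abs(F[:,1])<140); Q=F[k]
    r=cv2.minAreaRect(Q[:,:2].astype(np.float32)); print(n,"plate",np.round(r[0],1),np.round(r[1],1),round(r[2],2),Q[:,2].mean())
    print(" edges x",np.percentile(Q[:,0],[.1,.5,99.5,99.9]),"y",np.percentile(Q[:,1],[.1,.5,99.5,99.9]))
    for y0 in range(-110,130,10):
        k=(F[:,1]>=y0)&(F[:,1]<y0+10)&(F[:,2]>50)&(F[:,2]<72)&(abs(F[:,0]+45)<25); q=F[k]
        if len(q)>2:
            top=q[q[:,2]>np.percentile(q[:,2],70)]
            print(y0,len(q),"x %.0f..%.0f med %.1f ztop %.1f xtop %.1f"%(q[:,0].min(),q[:,0].max(),np.median(q[:,0]),np.percentile(q[:,2],95),top[:,0].mean()))
    k=(F[:,2]>110)&(F[:,2]<215)&(abs(F[:,0]-20)<100)&(abs(F[:,1]-30)<80); q=F[k]
    for z0 in range(110,210,10):
        g=q[(q[:,2]>=z0)&(q[:,2]<z0+10)]
        if len(g): print("handle z",z0,len(g),g.mean(0).round(1),g.min(0).round(0),g.max(0).round(0))
E
```

```text
scene plate [24.3 -3.3] [190.7 227.3] 0.06 15.359511402834691
 edges x [-68.07993162 -64.54979347 116.72408028 117.67900303] y [-116.19516749 -114.21088385  109.16826562  109.798277  ]
-110 19 x -55..-26 med -38.1 ztop 63.6 xtop -37.2
-100 46 x -57..-27 med -39.2 ztop 65.1 xtop -37.7
-90 20 x -47..-27 med -36.2 ztop 65.2 xtop -39.9
-80 30 x -47..-26 med -37.7 ztop 66.8 xtop -41.5
-70 27 x -48..-31 med -37.2 ztop 65.8 xtop -38.7
-60 32 x -47..-31 med -37.3 ztop 66.6 xtop -39.6
-50 19 x -47..-35 med -38.1 ztop 63.8 xtop -38.4
-40 17 x -45..-35 med -40.2 ztop 64.9 xtop -41.0
-30 24 x -46..-32 med -38.3 ztop 63.7 xtop -39.9
-20 8 x -42..-31 med -37.7 ztop 63.8 xtop -38.5
0 6 x -46..-40 med -42.3 ztop 62.8 xtop -42.0
20 11 x -41..-33 med -38.1 ztop 61.9 xtop -38.1
30 28 x -45..-35 med -38.6 ztop 70.8 xtop -40.2
40 20 x -45..-32 med -36.7 ztop 64.2 xtop -39.5
50 35 x -47..-31 med -38.2 ztop 65.9 xtop -41.2
60 33 x -51..-31 med -37.1 ztop 67.3 xtop -40.3
70 37 x -50..-27 med -37.2 ztop 64.9 xtop -40.3
80 54 x -57..-26 med -38.3 ztop 63.7 xtop -36.9
90 5 x -52..-33 med -41.9 ztop 59.3 xtop -
[... 1898 characters left out ...]
op -42.8
handle z 110 7 [ -6.3  33.  112. ] [-45.  24. 110.] [ 24.  42. 119.]
handle z 120 2 [ 23.2  26.6 125.1] [ 20.  26. 125.] [ 26.  28. 125.]
handle z 130 16 [ 19.4  32.4 137.1] [ 15.  26. 131.] [ 31.  42. 139.]
handle z 140 4 [ 21.3  27.9 144.8] [ 16.  27. 141.] [ 26.  30. 149.]
handle z 150 4 [ 15.9  30.6 152.8] [ 14.  28. 150.] [ 18.  34. 155.]
handle z 160 6 [ 15.   30.4 165.2] [ 12.  27. 160.] [ 21.  35. 170.]
handle z 170 3 [ 13.4  32.3 172.3] [ 11.  27. 170.] [ 17.  36. 176.]
handle z 180 4 [ 12.   29.8 186.5] [  9.  27. 181.] [ 16.  34. 189.]
handle z 190 37 [ 14.5  33.7 196.4] [  8.  27. 192.] [ 22.  41. 200.]
handle z 200 1 [ 14.9  31.8 200.1] [ 15.  32. 200.] [ 15.  32. 200.]
```

Emit:
{"method": "carry_out", "body": {"linear": [[0.26,0.4,0.06],[0.26,0.4,0.06],[0.26,0.4,0.06],[0.26,0.4,0.06],[0.26,0.4,0.06],[0.26,0.4,0.06],[0.26,0.4,0.06],[0.26,0.4,0.06]], "roll": [-0.052,-0.052,-0.052,-0.052,-0.052,-0.052,-0.052,-0.052], "gripper": 0.45}}

```text
clock: 2.12
tool_pos: [0.3398, -0.3255, 0.2995]
eef_rot: [0.995, 0.102, 0.0, 0.0]
contact_force: [0.7, 0.3, -0.3]
opening: 0.452
```

Emit:
{"method": "carry_out", "body": {"linear": [[0.2,0.55,-0.02],[0.2,0.55,-0.02],[0.2,0.55,-0.02],[0.2,0.55,-0.02],[0.2,0.55,-0.02],[0.2,0.55,-0.02],[0.2,0.55,-0.02],[0.2,0.55,-0.02]], "roll": [0,0,0,0,0,0,0,0]}}

```text
clock: 2.78
tool_pos: [0.4534, -0.0121, 0.2882]
eef_rot: [0.995, 0.102, 0.001, 0.0]
contact_force: [0.3, -0.2, 0.3]
opening: 0.449
```

Emit:
{"method": "carry_out", "body": {"linear": [[0.08,0.238,-0.01],[0.08,0.238,-0.01],[0.08,0.238,-0.01],[0.08,0.238,-0.01],[0.08,0.238,-0.01],[0.08,0.238,-0.01],[0.08,0.238,-0.01]], "roll": [0,0,0,0,0,0,0]}}

```text
clock: 3.37
tool_pos: [0.5339, 0.2362, 0.2781]
eef_rot: [0.994, 0.107, 0.002, -0.004]
contact_force: [0.5, 0.5, 0.5]
opening: 0.447
```

```bash
python3 - <<'E'
from h import *
from scipy.spatial.transform import Rotation as R
x=st()
T=R.from_quat(x["eef_rot"]).as_matrix(); o=x["tool_pos"]
print("yaw jaw",np.degrees(np.arctan2(T[1,1],T[0,1])), "tcp in fixture",w2f(o), "goal",f2w(17,34.5,166))
for n in ("scene","top"):
    s=snapshot(n); save(s,"b_"+n); P,_=cloud(s); q=(P-o)@T*1000
    k=(abs(q[:,0])<45)&(abs(q[:,1])<110)&(q[:,2]>-45)&(q[:,2]<17); g=q[k]
    print(n,len(g),g.min(0).round(),g.max(0).round())
    k=(abs(q[:,0])<50)&(abs(q[:,1])<110)&(q[:,2]>-95)&(q[:,2]<-55); g=q[k]
    print(n,len(g),np.percentile(g,[1,99],axis=0).round())
E
```

```text
{'clock': 3.3667, 'q': [-0.3914, 0.6056, -0.1716, 1.6758, 0.1217, 0.864, -1.9675], 'qd': [0.0121, -0.0045, 0.0578, 0.0302, 0.0212, 0.0507, 0.0126], 'joint_torque': [2.5112, -47.6555, 1.3219, -15.1035, 0.3685, 0.2115, -0.4071], 'tool_pos': [0.5339, 0.2362, 0.2781], 'eef_rot': [0.9942, 0.1073, 0.002, -0.0036], 'contact_force': [0.454, 0.49, 0.4723], 'moment': [0.0565, 0.0049, -0.0262], 'opening': 0.4468}
yaw jaw -77.685174179161 tcp in fixture [ 11.72782889  47.20012748 278.09067481] goal [0.54160463 0.2248873  0.166     ]
scene 369 [-11. -81. -44.] [17. 39. 17.]
scene 2197 [[-30. -91. -94.]
 [ 38.  94. -56.]]Traceback (most recent call last):
  File "<stdin>", line 9, in <module>
    return umr_minimum(a, axis, None, out, keepdims, initial, where)
ValueError: zero-size array to reduction operation minimum which has no identity
```

```bash
python3 - <<'E'
from h import *
x=st()
s=snapshot("scene"); save(s,"b1",(280,180,440,340),4)
s=snapshot("top"); save(s,"b2"); print(w2f(x["tool_pos"]))
from scipy.spatial.transform import Rotation as R
T=R.from_quat(x["eef_rot"]).as_matrix(); o=x["tool_pos"]
P,_=cloud(s); q=(P-o)@T*1000; k=(abs(q[:,0])<60)&(abs(q[:,1])<110)&(q[:,2]<0); print(k.sum(), s["range_z"][230:250,210:240].mean())
E
```

```text
{'clock': 3.4667, 'q': [-0.3858, 0.6026, -0.166, 1.6832, 0.1236, 0.865, -1.9655], 'qd': [0.0528, -0.0252, 0.0514, 0.0584, 0.012, 0.0075, 0.0041], 'joint_torque': [-2.1859, -47.717, -1.8208, -15.9324, -0.1455, -0.2425, -0.0626], 'tool_pos': [0.5331, 0.2283, 0.2778], 'eef_rot': [0.9946, 0.1041, 0.0005, -0.0001], 'contact_force': [0.2425, -0.7351, 0.0176], 'moment': [-0.0018, 0.0196, -0.0354], 'opening': 0.4505}
[  9.38404879  39.61774301 277.77024865]
4726 0.4424304
```

View pics/b1.png

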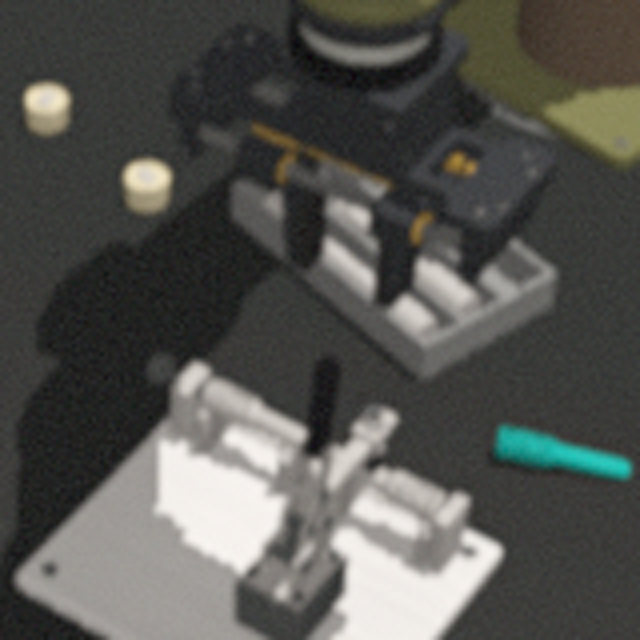

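View pics/b2.png

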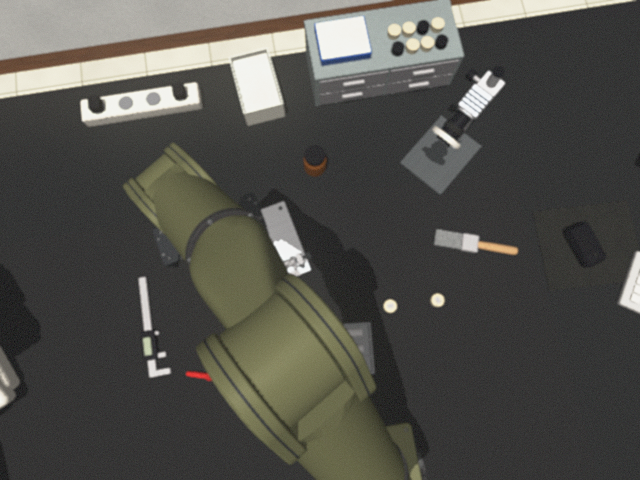

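Emit:
{"method": "carry_out", "body": {"linear": [[0.008,-0.004,0],[0.008,-0.004,-0.02],[0.008,-0.004,-0.05],[0.008,-0.004,-0.08],[0.008,-0.004,-0.1],[0.008,-0.004,-0.112],[0.008,-0.004,-0.112]], "roll": [0,0,0,0,0,0,0]}}

```text
clock: 4.15
tool_pos: [0.5403, 0.2166, 0.1636]
eef_rot: [0.995, 0.1, -0.002, 0.003]
contact_force: [-0.1, -0.2, 0.8]
opening: 0.449
```

```bash
python3 - <<'E'
from h import *
x=st()
s=snapshot("scene"); save(s,"c1",(280,200,440,350),4); print(w2f(x["tool_pos"]))
E
```

```text
{'clock': 4.15, 'q': [-0.3845, 0.7597, -0.1347, 1.7793, 0.1661, 0.6201, -1.9892], 'qd': [-0.0034, -0.0491, -0.0096, -0.0382, -0.0081, 0.0407, 0.0036], 'joint_torque': [-0.4292, -51.4954, -0.5923, -11.5448, 0.0607, -0.426, -0.0432], 'tool_pos': [0.5403, 0.2166, 0.1636], 'eef_rot': [0.995, 0.0999, -0.0023, 0.0029], 'contact_force': [-0.077, -0.221, 0.8148], 'moment': [0.0181, 0.0369, 0.0468], 'opening': 0.4487}
[ 14.02521616  26.69097972 163.57135553]
```

View pics/c1.png

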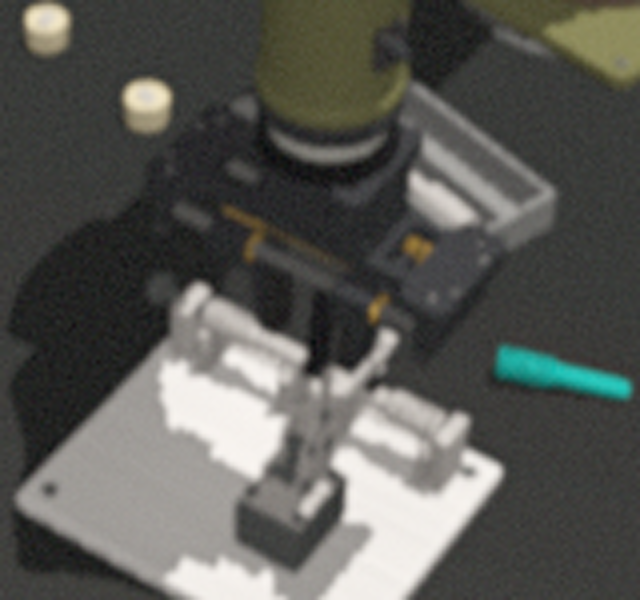

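Emit:
{"method": "carry_out", "body": {"linear": [[0.001,0.008,0.002],[0.001,0.008,0.002],[0.001,0.008,0.002]], "roll": [0,0,0]}}

```text
clock: 4.45
tool_pos: [0.5432, 0.2262, 0.1686]
eef_rot: [0.995, 0.1, 0.0, 0.002]
contact_force: [-0.5, -0.3, 0.3]
opening: 0.449
```

Emit:
{"method": "carry_out", "body": {"linear": [[0,0,0],[0,0,0],[0,0,0],[0,0,0]], "roll": [0,0,0,0]}}

```text
clock: 4.78
tool_pos: [0.5432, 0.2261, 0.1689]
eef_rot: [0.995, 0.1, 0.001, 0.002]
contact_force: [-0.1, -0.0, -0.2]
opening: 0.448
```

Emit:
{"method": "carry_out", "body": {"linear": [[-0.001,-0.001,-0.003],[-0.001,-0.001,-0.003],[-0.001,-0.001,-0.003],[-0.001,-0.001,-0.003],[-0.001,-0.001,-0.003],[-0.001,-0.001,-0.003]], "roll": [0,0,0,0,0,0], "gripper": 0, "grip_force": 15}}

```text
clock: 5.28
tool_pos: [0.5422, 0.2246, 0.1657]
eef_rot: [0.995, 0.1, 0.0, 0.002]
contact_force: [0.9, -1.5, -0.7]
opening: 0.152
```

```bash
python3 - <<'E'
from h import *
x=st(); print(w2f(x["tool_pos"]))
p0=f2w(17,34.5,166)
for x,z in [(17,166),(41,165),(55,160.5),(68,154),(79,146.5),(88,137),(100,117),(106,96),(107,83)]: print((f2w(x,34.5,z)-p0).round(4))
E
```

```text
{'clock': 5.2833, 'q': [-0.3961, 0.7596, -0.1335, 1.7685, 0.1643, 0.6252, -1.9976], 'qd': [-0.0009, 0.0008, -0.0004, -0.0012, 0.0006, 0.0021, -0.0011], 'joint_torque': [-0.8698, -52.3777, -1.1656, -11.8528, -0.1673, -0.2352, -0.0196], 'tool_pos': [0.5422, 0.2246, 0.1657], 'eef_rot': [0.995, 0.0999, 0.0004, 0.002], 'contact_force': [0.9201, -1.5044, -0.6719], 'moment': [-0.1756, -0.0259, 0.0535], 'opening': 0.152}
[ 17.52393682  34.04819171 165.73922441]
[0. 0. 0.]
[ 0.0235  0.0049 -0.001 ]
[ 0.0372  0.0077 -0.0055]
[ 0.0499  0.0104 -0.012 ]
[ 0.0607  0.0126 -0.0195]
[ 0.0695  0.0144 -0.029 ]
[ 0.0813  0.0169 -0.049 ]
[ 0.0871  0.0181 -0.07  ]
[ 0.0881  0.0183 -0.083 ]
```

Emit:
{"method": "carry_out", "body": {"linear": [[0.006,0.001,0],[0.012,0.0025,0],[0.018,0.0035,0],[0.0235,0.005,-0.001],[0.03,0.006,-0.003],[0.037,0.0075,-0.0055],[0.044,0.009,-0.0085],[0.05,0.0105,-0.012]], "roll": [0,0,0,0,0,0,0,0]}}

```text
clock: 5.95
tool_pos: [0.5934, 0.235, 0.1533]
eef_rot: [0.995, 0.1, 0.001, 0.002]
contact_force: [-2.1, -2.2, 0.7]
opening: 0.148
```

Emit:
{"method": "carry_out", "body": {"linear": [[0.009,0.002,-0.0075],[0.018,0.004,-0.0165],[0.025,0.005,-0.0265],[0.03,0.0065,-0.0365],[0.0335,0.007,-0.047],[0.036,0.0075,-0.0575],[0.037,0.008,-0.064],[0.037,0.008,-0.0705]], "roll": [0,0,0,0,0,0,0,0]}}

```text
clock: 6.62
tool_pos: [0.6309, 0.2428, 0.082]
eef_rot: [0.995, 0.1, 0.001, 0.002]
contact_force: [-2.2, -1.3, 3.2]
opening: 0.145
```

```bash
python3 - <<'E'
from h import *
x=st()
s=snapshot("scene"); save(s,"d1",(280,200,440,350),4); print(w2f(x["tool_pos"]))
E
```

```text
{'clock': 6.6167, 'q': [-0.3734, 0.9734, -0.126, 1.5155, 0.1777, 0.6635, -1.9561], 'qd': [-0.0107, 0.0963, 0.0128, 0.0283, 0.0135, -0.1285, -0.017], 'joint_torque': [-0.7338, -59.6537, -0.9083, -12.6349, -0.04, -0.5339, 0.0049], 'tool_pos': [0.6309, 0.2428, 0.082], 'eef_rot': [0.995, 0.0997, 0.0011, 0.0023], 'contact_force': [-2.2131, -1.2907, 3.1959], 'moment': [-0.2099, 0.4047, -0.0114], 'opening': 0.1446}
[108.01702421  33.8362428   81.97924954]
```

View pics/d1.png

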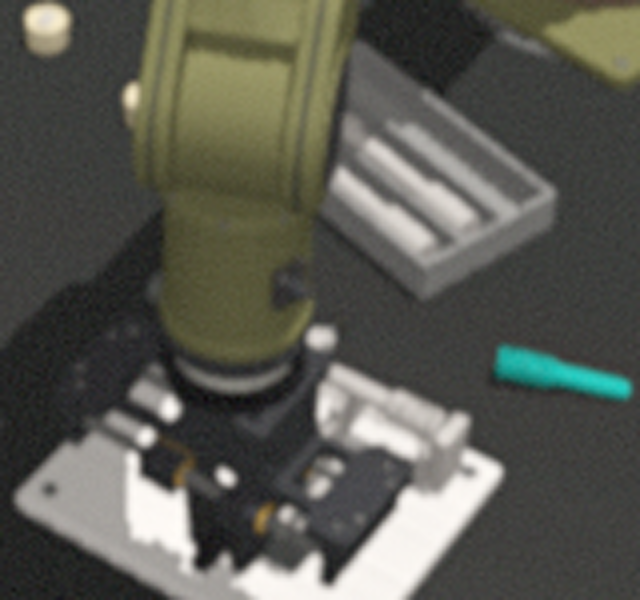

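Emit:
{"method": "carry_out", "body": {"linear": [[0,0,-0.002],[0,0,-0.004],[0,0,-0.004]], "roll": [0,0,0]}}

```text
clock: 6.92
tool_pos: [0.6307, 0.2428, 0.0775]
eef_rot: [0.995, 0.1, 0.001, 0.002]
contact_force: [-2.2, -1.0, 5.5]
opening: 0.141
```

Emit:
{"method": "carry_out", "body": {"linear": [[0,0,0.001],[0,0,0.001],[0,0,0.001],[0,0,0.001]], "roll": [0,0,0,0], "gripper": 0.4}}

```text
clock: 7.25
tool_pos: [0.6309, 0.2432, 0.0787]
eef_rot: [0.995, 0.1, 0.002, 0.002]
contact_force: [-0.8, -0.3, -0.2]
opening: 0.392
```

Emit:
{"method": "carry_out", "body": {"linear": [[0,0,0.015],[0,0,0.04],[0,0,0.08],[0,0,0.12],[0,0,0.16],[0,0,0.16]], "roll": [0,0,0,0,0,0]}}

```text
clock: 7.75
tool_pos: [0.6356, 0.2455, 0.2491]
eef_rot: [0.995, 0.1, 0.01, -0.001]
contact_force: [1.4, 0.7, 0.8]
opening: 0.397
```

Emit:
{"method": "carry_out", "body": {"linear": [[-0.03,0.02,0.02],[-0.06,0.045,0.03],[-0.1,0.07,0.03],[-0.13,0.1,0.03],[-0.165,0.125,0.03],[-0.2,0.15,0.03],[-0.235,0.175,0.03],[-0.235,0.175,0.03]], "roll": [-0.12,-0.24,-0.36,-0.48,-0.6,-0.72,-0.84,-0.96]}}

```text
clock: 8.42
tool_pos: [0.4059, 0.4155, 0.2786]
eef_rot: [0.945, -0.328, 0.007, 0.005]
contact_force: [0.5, -0.1, -2.4]
opening: 0.401
```

```bash
python3 - <<'E'
from h import *
x=st()
s=snapshot("scene"); t=snapshot("top"); save(s,"e1",(260,200,420,350),4); save(t,"e2",(180,180,340,320),4)
for n,c in (("scene",s),("top",t)):
    F=w2f(cloud(c)[0])
    for z0 in range(95,175,10):
        k=(F[:,2]>=z0)&(F[:,2]<z0+10)&(F[:,0]>-20)&(F[:,0]<80)&(F[:,1]>5)&(F[:,1]<65); g=F[k]
        if len(g)>1: print(n,z0,len(g),g.mean(0).round(1),np.percentile(g,5,axis=0).round(0),np.percentile(g,95,axis=0).round(0))
E
```

```text
{'clock': 8.4167, 'q': [-1.2423, 0.6858, 0.645, 1.6992, -0.4752, 0.9237, -2.6529], 'qd': [-1.6969, 0.4499, 2.2146, 0.1851, -1.6897, 0.4563, -0.0026], 'joint_torque': [5.9655, -55.5187, 4.8006, -15.4477, 1.7244, -0.6527, 0.0144], 'tool_pos': [0.4059, 0.4155, 0.2786], 'eef_rot': [0.9445, -0.3283, 0.0066, 0.0054], 'contact_force': [0.4513, -0.0558, -2.4468], 'moment': [0.0409, 0.0574, -0.0049], 'opening': 0.4013}
scene 95 38 [36.1 33.  98.7] [25. 21. 95.] [ 55.  44. 104.]
scene 105 15 [ 33.8  33.1 109.1] [ 26.  28. 106.] [ 38.  36. 114.]
scene 115 21 [ 34.9  33.  119.7] [ 28.  29. 116.] [ 40.  36. 125.]
scene 125 19 [ 34.9  32.3 130.5] [ 30.  27. 127.] [ 38.  37. 134.]
scene 135 9 [ 32.7  34.6 139.2] [ 26.  32. 135.] [ 38.  36. 143.]
scene 145 21 [ 34.6  35.4 150.4] [ 10.  31. 146.] [ 49.  39. 155.]
scene 155 88 [ 29.   32.2 159.7] [  5.  25. 156.] [ 49.  38. 164.]
scene 165 14 [ 38.   31.8 166.9] [ 32.  25. 166.] [ 41.  38. 168.]
top 95 14 [26.3 31.3 99. ] [19. 23. 96.] [ 33.  45. 104.]
top 105 2 [ 26.   30.2 112.5] [ 24.  30. 112.] [ 28.  31. 113.]
top 115 5 [ 28.2  30.6 119.2] [ 24.  29. 116.] [ 35.  32. 122.]
top 125 3 [ 27.4  29.5 131.1] [ 24.  29. 128.] [ 31.  30. 133.]
top 135 2 [ 35.   35.6 142.1] [ 34.  30. 141.] [ 36.  41. 143.]
top 145 11 [ 21.5  31.1 151.8] [  1.  27. 149.] [ 37.  38. 155.]
top 155 105 [ 24.2  34.  160.1] [  3.  29. 156.] [ 46.  39. 164.]
top 165 9 [ 36.5  35.6 167.3] [ 35.  29. 166.] [ 38.  42. 170.]
```

View pics/e1.png

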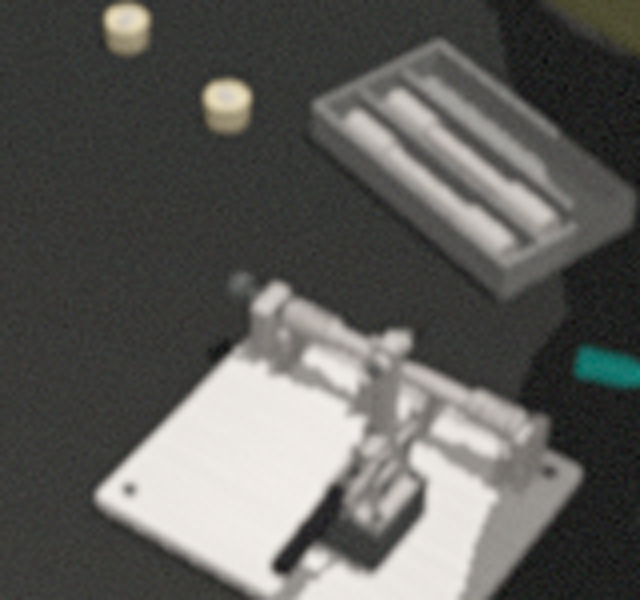

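View pics/e2.png

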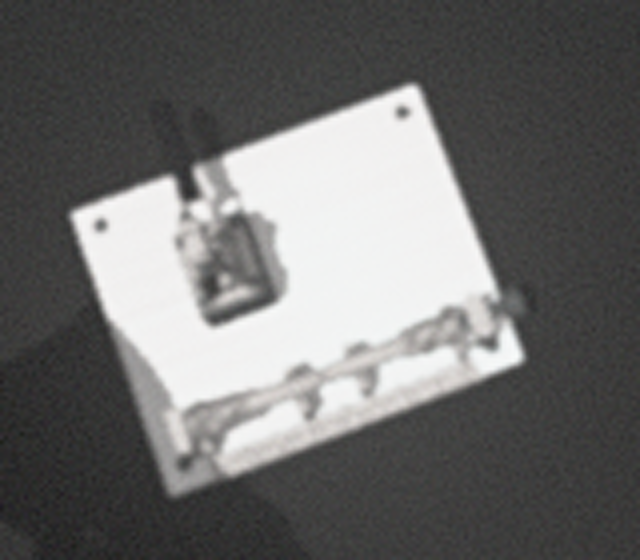

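```bash
python3 - <<'E'
from h import *
from scipy.spatial.transform import Rotation as R
x=status.get_state(); T=R.from_quat(x["eef_rot"]).as_matrix(); a=np.degrees(np.arctan2(T[1,1],T[0,1]))
print(a, 33.74-a, (33.74-a)%360, f2w(-45,56.8,62), x["tool_pos"], x["q"])
# camera stand
s=snapshot("scene"); t=snapshot("top")
save(s,"f1",(90,120,250,280),4); save(t,"f2",(390,60,530,200),4)
for n,c in (("s",s),("t",t)):
    P,uv=cloud(c)
    k=(P[:,0]>.5)&(P[:,0]<1.0)&(P[:,1]>-.5)&(P[:,1]<-.1)
    q=P[k&(abs(P[:,2]-.016)<.005)]
    if len(q):
        lab=q[:,:2]*1000; r=cv2.minAreaRect(lab.astype(np.float32)); print(n,"base",len(q),r)
    rg=P[k&(P[:,2]>.17)&(P[:,2]<.4)]; print(len(rg), rg.min(0),rg.max(0))
    for q in ("camera","camera_stand"):
        for d in tip_of(c,q)[:2]: print(n,q,np.round(d["pixel"],1),round(d["confidence"],2),atz(c,d["pixel"],.235 if q=="camera" else .016).round(4), bp(c,d["pixel"]).round(3))
    m=cut_out(c,"camera_stand")
    for d in m[:2]: print(n,d["confidence"],d["pixel"],d["region"].sum())
E
```

```text
-127.40710502683471 161.1471050268347 161.1471050268347 [0.47636421 0.23410561 0.062     ] [0.40051371 0.42135283 0.2774775 ] [-1.25534614  0.68868432  0.6435358   1.69686503 -0.47322594  0.92459242
 -2.65293266]
s base 2009 ((687.483154296875, -312.75341796875), (225.38967895507812, 396.2148132324219), 65.6826171875)
1846 [ 0.64768875 -0.38126123  0.1703596 ] [ 0.80783872 -0.22364703  0.32843994]
s camera [188.2 185.8] 0.8 [ 0.6709 -0.2434  0.235 ] [ 0.522 -0.529 -0.   ]
s camera [391.5 304.1] 0.48 [0.5945 0.3519 0.235 ] [0.429 0.227 0.005]
s camera_stand [170.3 253.3] 0.69 [ 0.7347 -0.2912  0.016 ] [ 0.735 -0.291  0.017]
s 0.97 [156.2, 234.3] 4432
t base 3059 ((714.5635986328125, -275.97503662109375), (445.99810791015625, 271.1019592285156), 10.898140907287598)
2063 [ 0.64587541 -0.38364428  0.2244626 ] [ 0.80265653 -0.22792532  0.32827381]
t camera [442.1 142. ] 0.97 [ 0.669  -0.2479  0.235 ] [ 0.668 -0.247  0.239]
t camera [228.7 285.7] 0.58 [0.4476 0.2264 0.235 ] [0.472 0.253 0.065]
t camera_stand [435.8 160.3] 0.98 [ 0.7053 -0.2941  0.016 ] [ 0.705 -0.294  0.016]
t 0.96 [449.0, 143.1] 4889
t 0.28 [463.7, 117.0] 1364
```

View pics/f1.png

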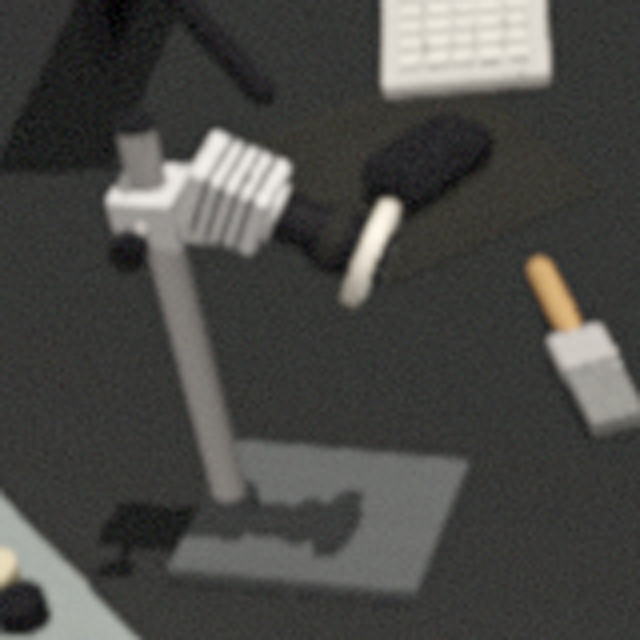

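View pics/f2.png

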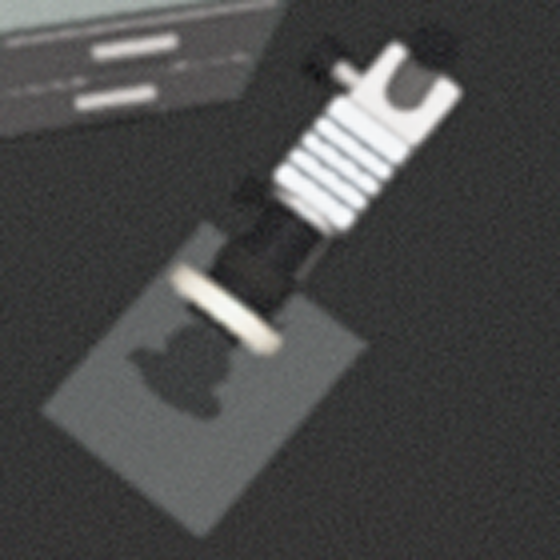

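Emit:
{"method": "carry_out", "body": {"linear": [[0,0,0],[0.01,-0.02,0],[0.02,-0.045,0],[0.03,-0.07,0],[0.04,-0.095,0],[0.05,-0.12,0],[0.06,-0.145,0],[0.07,-0.17,0]], "roll": [0.12,0.24,0.36,0.48,0.6,0.72,0.84,0.96], "gripper": 0.45}}

```text
clock: 9.58
tool_pos: [0.4805, 0.2398, 0.2778]
eef_rot: [0.989, 0.147, 0.01, 0.003]
contact_force: [0.0, -0.9, 0.5]
opening: 0.449
```

Emit:
{"method": "carry_out", "body": {"linear": [[0.006,-0.017,0],[0.006,-0.017,0],[0.006,-0.017,0],[0.006,-0.017,0],[0.006,-0.017,0],[0.006,-0.017,0],[0.006,-0.017,0],[0.006,-0.017,0]], "roll": [0.12,0.24,0.36,0.48,0.6,0.72,0.84,0.96]}}

```text
clock: 10.25
tool_pos: [0.4873, 0.2214, 0.2782]
eef_rot: [0.809, 0.588, 0.01, -0.002]
contact_force: [-0.9, 0.1, 0.6]
opening: 0.447
```

Emit:
{"method": "carry_out", "body": {"linear": [[0,0,0],[0,0,0],[0,0,0],[0,0,0],[0,0,0],[0,0,0],[0,0,0]], "roll": [0.12,0.24,0.36,0.48,0.6,0.72,0.84]}}

```text
clock: 10.83
tool_pos: [0.4881, 0.2199, 0.2786]
eef_rot: [0.497, 0.868, 0.009, -0.006]
contact_force: [0.6, 0.8, -1.1]
opening: 0.45
```

```bash
cat >> h.py <<'E'
from scipy.spatial.transform import Rotation as R
def rep():
    x=status.get_state(); T=R.from_quat(x["eef_rot"]).as_matrix(); a=np.degrees(np.arctan2(T[1,1],T[0,1]))
    print("t",x["clock"],"pos",x["tool_pos"].round(4) if hasattr(x["tool_pos"],"round") else x["tool_pos"],"fx",w2f(x["tool_pos"]).round(1),"jaw",round(a,2),"tilt",np.degrees(T[:2,2]).round(2),"F",np.round(x["contact_force"],1),"op",round(x["opening"]*88,1),"q",np.round(x["q"],2)); return x,T
E
python3 - <<'E'
from h import *
x,T=rep(); print(f2w(-45,56.8,62)-x["tool_pos"])
E
```

```text
t 10.8333 pos [0.4881 0.2199 0.2786] fx [-36.4  40.5 278.6] jaw 30.38 tilt [-0.08  1.21] F [ 0.6  0.8 -1.1] op 39.6 q [-0.33  0.55 -0.26  1.81  0.16  0.79 -0.14]
[-0.0117158   0.01422098 -0.21658968]
```

Emit:
{"method": "carry_out", "body": {"linear": [[-0.012,0.014,0],[-0.012,0.014,-0.03],[-0.012,0.014,-0.06],[-0.012,0.014,-0.08],[-0.012,0.014,-0.08],[-0.012,0.014,-0.08]], "roll": [0.055,0.055,0.055,0.055,0.055,0.055]}}

```text
clock: 11.33
tool_pos: [0.4754, 0.234, 0.1984]
eef_rot: [0.473, 0.881, 0.008, -0.007]
contact_force: [0.1, 1.0, 0.7]
opening: 0.45
```

```bash
python3 - <<'E'
from h import *
x,T=rep(); print(f2w(-45,56.8,62)-x["tool_pos"])
s=snapshot("scene"); save(s,"g1",(270,180,430,330),4)
rep()
E
```

```text
t 11.3333 pos [0.4754 0.234  0.1984] fx [-46.   56.9 198.4] jaw 33.48 tilt [-0.24  1.19] F [0.1 1.  0.7] op 39.6 q [-0.39  0.65 -0.24  1.92  0.22  0.59 -0.18]
[ 9.56454119e-04  1.35047262e-04 -1.36431043e-01]
t 11.3833 pos [0.4762 0.2344 0.1994] fx [-45.1  57.1 199.4] jaw 33.49 tilt [-0.12  1.26] F [-0.1  0.8  0.4] op 39.6 q [-0.39  0.65 -0.24  1.91  0.22  0.59 -0.18]
```

View pics/g1.png

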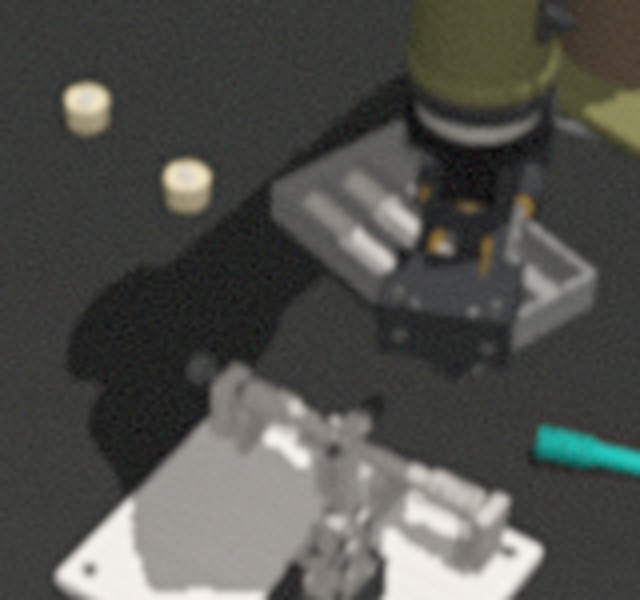

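Emit:
{"method": "carry_out", "body": {"linear": [[0,0,-0.03],[0,0,-0.06],[0,0,-0.07],[0,0,-0.08],[0,0,-0.085],[0,0,-0.085]], "roll": [0,0,0,0,0,0]}}

```text
clock: 11.88
tool_pos: [0.4765, 0.2347, 0.1147]
eef_rot: [0.473, 0.881, 0.009, -0.006]
contact_force: [-0.2, 0.2, 0.2]
opening: 0.448
```

```bash
python3 - <<'E'
from h import *
x,T=rep(); print(f2w(-45,56.8,62)-x["tool_pos"])
s=snapshot("scene"); save(s,"g2",(270,180,430,330),4)
rep()
E
```

```text
t 11.8833 pos [0.4765 0.2347 0.1147] fx [-44.7  57.3 114.7] jaw 33.48 tilt [-0.09  1.27] F [-0.2  0.2  0.2] op 39.4 q [-0.43  0.79 -0.17  1.97  0.28  0.39 -0.22]
[-0.00014321 -0.00055186 -0.05266251]
t 11.9333 pos [0.4767 0.2348 0.1151] fx [-44.5  57.4 115.1] jaw 33.48 tilt [-0.05  1.29] F [-0.3  0.6  1.1] op 39.6 q [-0.43  0.79 -0.17  1.97  0.28  0.39 -0.22]
```

View pics/g2.png

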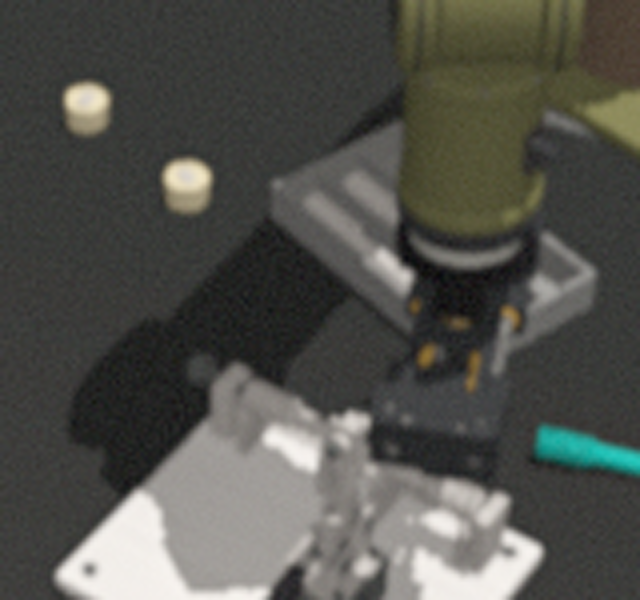

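Emit:
{"method": "carry_out", "body": {"linear": [[0,0,-0.006],[0,0,-0.012],[0,0,-0.018],[0,0,-0.018]], "roll": [0,0,0,0]}}

```text
clock: 12.27
tool_pos: [0.4763, 0.2349, 0.0963]
eef_rot: [0.473, 0.881, 0.009, -0.006]
contact_force: [-0.3, 0.4, -0.5]
opening: 0.452
```

```bash
python3 - <<'E'
from h import *
x,T=rep(); print(f2w(-45,56.8,62)-x["tool_pos"])
E
```

```text
t 12.2667 pos [0.4763 0.2349 0.0963] fx [-44.9  57.6  96.3] jaw 33.5 tilt [-0.11  1.28] F [-0.3  0.4 -0.5] op 39.7 q [-0.44  0.83 -0.16  1.98  0.29  0.35 -0.23]
[ 6.99732232e-05 -7.53291085e-04 -3.43294315e-02]
```

Emit:
{"method": "carry_out", "body": {"linear": [[0,-0.001,-0.006],[0,-0.001,-0.012],[0,-0.001,-0.017],[0,-0.001,-0.017]], "roll": [0,0,0,0]}}

```text
clock: 12.6
tool_pos: [0.4757, 0.2331, 0.0781]
eef_rot: [0.473, 0.881, 0.008, -0.007]
contact_force: [0.0, -0.3, -0.1]
opening: 0.449
```

Emit:
{"method": "carry_out", "body": {"linear": [[0,0,-0.004],[0,0,-0.008],[0,0,-0.012],[0,0,-0.016],[0,0,-0.016]], "roll": [0,0,0,0,0]}}

```text
clock: 13.02
tool_pos: [0.4754, 0.2329, 0.0613]
eef_rot: [0.473, 0.881, 0.008, -0.007]
contact_force: [0.1, 0.7, 0.2]
opening: 0.45
```

```bash
python3 - <<'E'
from h import *
x,T=rep(); print(f2w(-45,56.8,62)-x["tool_pos"])
s=snapshot("scene"); save(s,"g3",(270,180,430,330),4)
E
```

```text
t 13.0167 pos [0.4754 0.2329 0.0613] fx [-46.2  55.8  61.3] jaw 33.48 tilt [-0.27  1.15] F [0.1 0.7 0.2] op 39.6 q [-0.45  0.89 -0.13  1.99  0.3   0.27 -0.24]
[0.00097703 0.00122131 0.00071255]
```

View pics/g3.png

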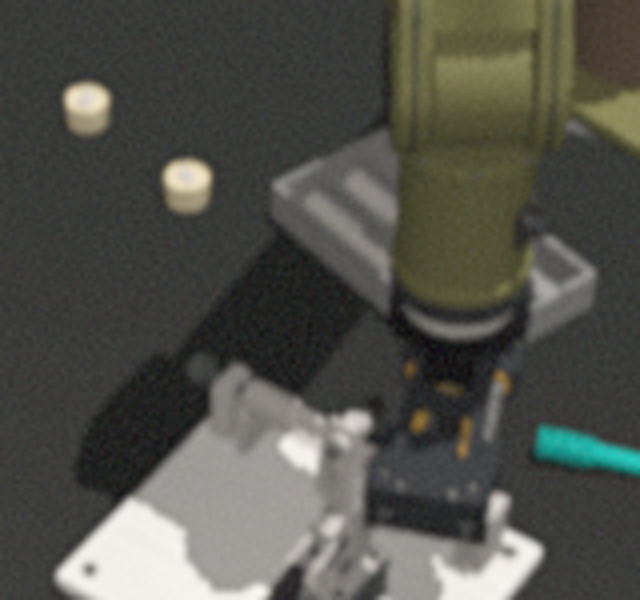

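Emit:
{"method": "carry_out", "body": {"linear": [[0.001,0.001,0.001],[0.001,0.001,0.001],[0.001,0.001,0.001],[0.001,0.001,0.001],[0.001,0.001,0.001],[0.001,0.001,0.001]], "roll": [0,0,0,0,0,0], "gripper": 0, "grip_force": 4}}

```text
clock: 13.57
tool_pos: [0.4777, 0.235, 0.0631]
eef_rot: [0.473, 0.881, 0.009, -0.006]
contact_force: [2.9, 2.3, 1.8]
opening: 0.279
```

```bash
python3 - <<'E'
from h import *
rep()
E
```

```text
t 13.5667 pos [0.4777 0.235  0.0631] fx [-43.5  57.4  63.1] jaw 33.49 tilt [-0.1   1.29] F [2.9 2.3 1.8] op 24.5 q [-0.45  0.89 -0.13  1.98  0.3   0.28 -0.24]
```

Emit:
{"method": "carry_out", "body": {"linear": [[0,0,0.002],[0,0,0.004],[0,0,0.006],[0,0,0.008],[0,0,0.01],[0,0,0.01],[0,0,0.01]], "roll": [0,0,0,0,0,0,0]}}

```text
clock: 14.15
tool_pos: [0.4777, 0.2349, 0.0732]
eef_rot: [0.473, 0.881, 0.009, -0.006]
contact_force: [-0.3, -0.6, -0.9]
opening: 0.259
```

```bash
python3 - <<'E'
from h import *
rep()
s=snapshot("scene"); save(s,"g4",(270,180,430,330),4)
s=snapshot("top"); save(s,"g5",(180,180,340,320),4)
E
```

```text
t 14.15 pos [0.4777 0.2349 0.0732] fx [-43.6  57.3  73.2] jaw 33.48 tilt [-0.1   1.28] F [-0.3 -0.6 -0.9] op 22.8 q [-0.45  0.87 -0.14  1.98  0.3   0.3  -0.24]
```

View pics/g4.png

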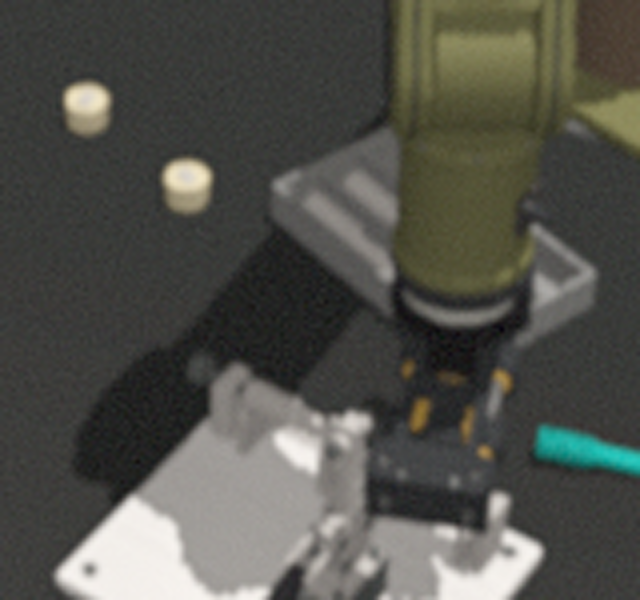

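View pics/g5.png

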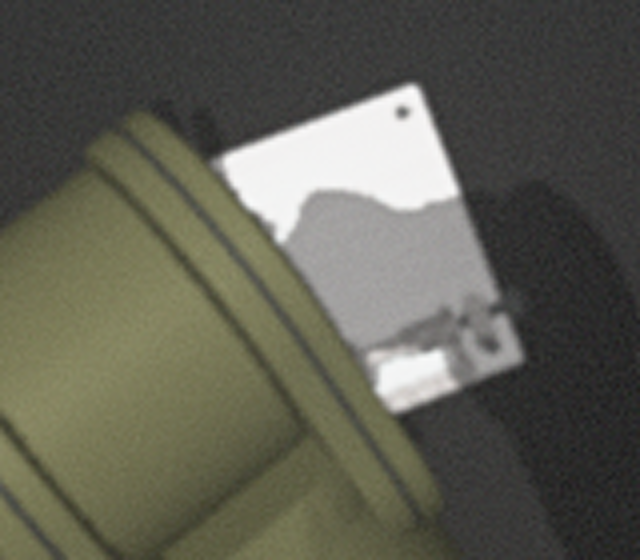

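Emit:
{"method": "carry_out", "body": {"linear": [[0,0,0.003],[0,0,0.006],[0,0,0.01],[0,0,0.01]], "roll": [0,0,0,0]}}

```text
clock: 14.58
tool_pos: [0.4781, 0.2352, 0.0839]
eef_rot: [0.473, 0.881, 0.01, -0.006]
contact_force: [-0.0, 0.5, -1.2]
opening: 0.225
```

Emit:
{"method": "carry_out", "body": {"linear": [[0,0,0],[0,0,0],[0,0,0]], "roll": [0,0,0], "grip_force": 20}}

```text
clock: 14.83
tool_pos: [0.4781, 0.2352, 0.0839]
eef_rot: [0.473, 0.881, 0.01, -0.006]
contact_force: [-1.0, 0.3, -1.8]
opening: 0.215
```

```bash
python3 - <<'E'
from h import *
rep()
s=snapshot("scene"); save(s,"g6",(270,180,430,330),4)
E
```

```text
t 14.8333 pos [0.4781 0.2352 0.0839] fx [-43.1  57.5  83.9] jaw 33.49 tilt [-0.04  1.32] F [-1.   0.3 -1.8] op 18.9 q [-0.44  0.85 -0.15  1.98  0.29  0.32 -0.23]
```

View pics/g6.png

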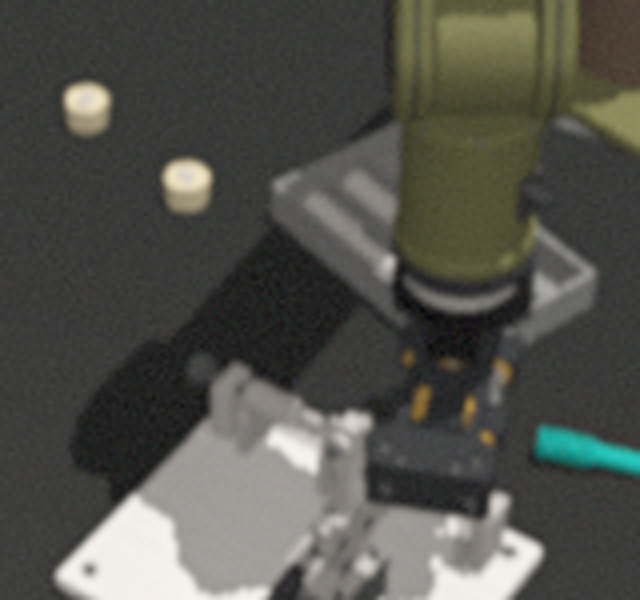

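Emit:
{"method": "carry_out", "body": {"linear": [[0,0,0.01],[0,0,0.03],[0,0,0.06],[0,0,0.09],[0,0,0.12],[0,0,0.13],[0,0,0.13]], "roll": [0,0,0,0,0,0,0]}}

```text
clock: 15.47
tool_pos: [0.4794, 0.2359, 0.2168]
eef_rot: [0.473, 0.881, 0.012, -0.004]
contact_force: [-0.0, 0.7, -1.7]
opening: 0.214
```

```bash
python3 - <<'E'
from h import *
rep()
s=snapshot("scene"); save(s,"g7",(270,160,430,310),4)
t=snapshot("top"); save(t,"g8",(180,180,340,320),4)
E
```

```text
t 15.4667 pos [0.4794 0.2359 0.2168] fx [-41.6  57.9 216.8] jaw 33.47 tilt [0.25 1.48] F [-0.   0.7 -1.7] op 18.8 q [-0.38  0.63 -0.25  1.89  0.22  0.63 -0.17]
```

View pics/g7.png

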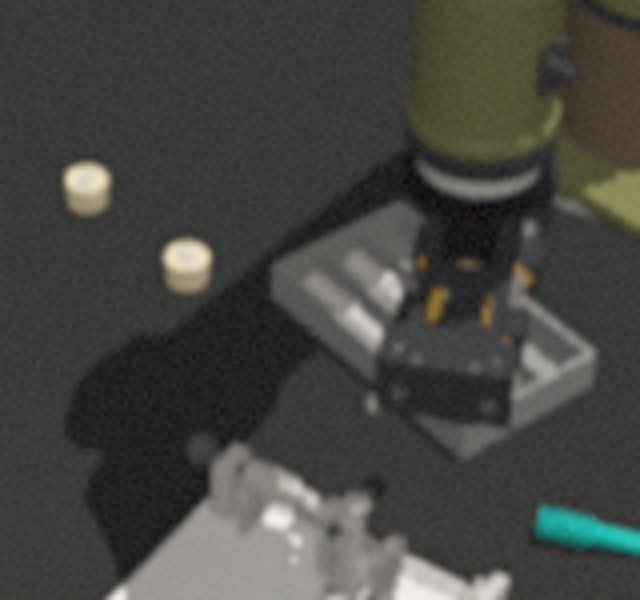

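View pics/g8.png

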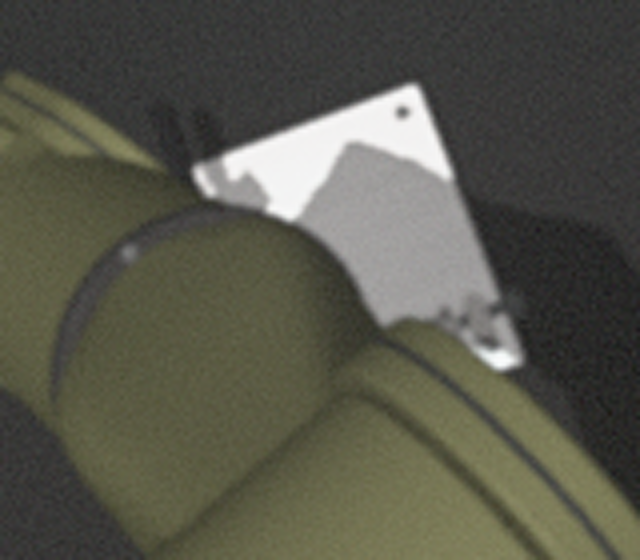

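Emit:
{"method": "carry_out", "body": {"linear": [[-0.004,0.016,0],[-0.008,0.031,0],[-0.012,0.046,0],[-0.016,0.062,-0.02],[-0.016,0.062,-0.05],[-0.016,0.062,-0.08],[-0.016,0.062,-0.1],[-0.016,0.062,-0.1]], "roll": [-0.1,-0.2,-0.3,-0.38,-0.38,-0.38,-0.38,-0.38]}}

```text
clock: 16.23
tool_pos: [0.4581, 0.2944, 0.108]
eef_rot: [0.631, 0.776, 0.005, -0.005]
contact_force: [0.3, -0.8, -1.2]
opening: 0.219
```

```bash
python3 - <<'E'
from h import *
x,T=rep(); print(f2w(-45,121.5,100)-x["tool_pos"])
s=snapshot("scene"); save(s,"i1",(310,200,450,340),5)
F=w2f(cloud(s)[0]-np.array([.0032,-.0023,0])); k=(abs(F[:,0]+45)<25)&(F[:,1]>55)&(F[:,1]<112)&(F[:,2]>45); g=F[k]
for y0 in range(55,112,4):
    q=g[(g[:,1]>=y0)&(g[:,1]<y0+4)]
    for zz in ((45,70),(70,130)):
        r=q[(q[:,2]>=zz[0])&(q[:,2]<zz[1])]
        if len(r): print(y0,zz,len(r),r.min(0).round(),r.max(0).round(), r.mean(0).round(1))
E
```

```text
t 16.2333 pos [0.4581 0.2944 0.108 ] fx [-50.6 119.6 108. ] jaw 11.76 tilt [-0.11  0.81] F [ 0.3 -0.8 -1.2] op 19.3 q [-0.6   0.81 -0.09  1.93  0.13  0.39 -0.57]
[ 0.00512777  0.00302601 -0.00800795]
71 (45, 70) 1 [-51.  74.  47.] [-51.  74.  47.] [-51.5  74.2  46.7]
75 (45, 70) 10 [-51.  75.  45.] [-29.  78.  52.] [-38.3  76.4  48.7]
79 (45, 70) 5 [-37.  80.  46.] [-32.  82.  51.] [-34.   80.6  48.8]
83 (45, 70) 9 [-44.  83.  50.] [-31.  86.  60.] [-36.9  84.7  56.5]
87 (45, 70) 13 [-46.  87.  45.] [-30.  91.  61.] [-34.9  88.8  53.8]
91 (45, 70) 19 [-52.  91.  46.] [-30.  95.  63.] [-37.6  92.7  55. ]
```

View pics/i1.png

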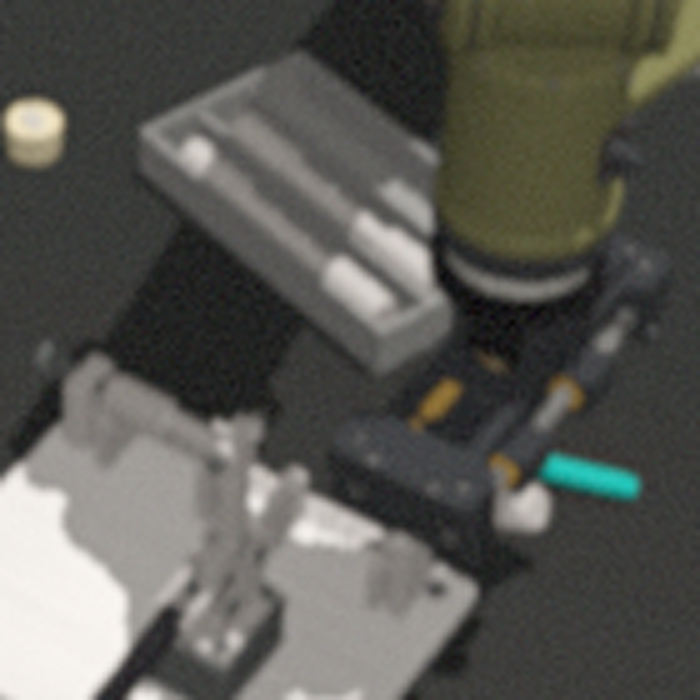

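```bash
python3 - <<'E'
from h import *
x,T=rep()
s=snapshot("scene"); B=np.array([.0032,-.0023,0])
m=np.zeros((480,640),np.uint8)
for v in range(290,312):
    print(v,[ "%d/%d"%(s["img"][v,u].mean(),1000*((bp(s,(u,v))-B)[2])) for u in range(400,424,2)])
for px in [(413,297),(415,299),(417,301),(413,303),(419,298)]:
    p=bp(s,px)-B; print(px,w2f(p).round(1), ((p-x["tool_pos"])@T*1000).round(1))
for q in ("half","head_mid","break_face"):
    for d in tip_of(s,q)[:3]: print(q,d["confidence"],np.round(d["pixel"],1),w2f(bp(s,d["pixel"])-B).round(0))
E
```

```text
t 16.2833 pos [0.4593 0.2952 0.1102] fx [-49.3 120.  110.2] jaw 11.74 tilt [0.05 0.93] F [-0.4 -1.5 -1.4] op 19.4 q [-0.6   0.81 -0.09  1.93  0.13  0.39 -0.57]
290 ['71/196', '68/199', '70/201', '66/202', '62/190', '70/184', '68/180', '66/182', '71/177', '54/174', '82/1', '77/0']
291 ['72/197', '70/201', '70/196', '61/200', '82/176', '97/176', '72/179', '66/182', '61/178', '57/170', '110/14', '105/14']
292 ['76/201', '70/197', '71/197', '71/200', '91/171', '114/173', '91/175', '55/177', '51/174', '73/165', '127/17', '133/14']
293 ['69/199', '65/195', '73/198', '68/199', '93/201', '118/175', '105/174', '53/177', '46/169', '89/165', '134/14', '141/15']
294 ['71/198', '71/197', '70/201', '71/200', '86/201', '113/173', '107/176', '55/172', '41/164', '93/12', '122/12', '132/12']
295 ['76/197', '80/198', '66/200', '74/202', '77/199', '103/168', '95/170', '46/171', '60/162', '83/7', '99/9', '113/6']
296 ['75/201', '91/200', '72/201', '67/201', '69/195', '91/161', '82/162', '53/167', '113/-3', '87/0', '73/0', '83/3']
297 ['73/198', '90/203', '69/196', '66/201', '68/196', '98/113', '79/161', 
[... 1586 characters left out ...]
62/0', '63/1']
311 ['31/0', '36/159', '55/162', '42/0', '32/-3', '31/4', '37/2', '49/-2', '57/-1', '60/-2', '57/1', '58/1']
(413, 297) [ -8.9 151.  165.1] [ 31.8  40.6 -54.2]
(415, 299) [-44.6 141.5 120.5] [21.6  4.8 -9.9]
(417, 301) [-50.7 144.4 110.2] [24.3 -1.4  0.4]
(413, 303) [-41.5 139.4 108.7] [19.4  7.8  1.9]
(419, 298) [-155.8  105.7    1. ] [ -16.  -107.   108.6]
half 0.71 [456.7 290. ] [-223.  174.   14.]
half 0.65 [418.3 302.7] [-53. 147. 105.]
head_mid 0.77 [461.6 292.1] [-222.  187.   15.]
head_mid 0.7 [291.  212.3] [-238. -359.    1.]
head_mid 0.65 [411.3 293. ] [-12. 144. 171.]
break_face 0.48 [437.8 295. ] [-190.  140.    3.]
break_face 0.45 [479.3 309. ] [-209.  243.    1.]
```

Emit:
{"method": "carry_out", "body": {"linear": [[0.0035,0.002,-0.005],[0.0035,0.002,-0.012],[0.0035,0.002,-0.019],[0.0035,0.002,-0.019]], "roll": [0,0,0,0], "grip_force": 8}}

```text
clock: 16.82
tool_pos: [0.4653, 0.2986, 0.0943]
eef_rot: [0.631, 0.775, 0.011, -0.004]
contact_force: [0.1, -0.4, -2.0]
opening: 0.218
```

```bash
python3 - <<'E'
from h import *
rep()
E
```

```text
t 16.8167 pos [0.4653 0.2986 0.0943] fx [-42.7 122.2  94.3] jaw 11.69 tilt [0.42 1.22] F [ 0.1 -0.4 -2. ] op 19.2 q [-0.6   0.84 -0.08  1.92  0.14  0.36 -0.58]
```

Emit:
{"method": "carry_out", "body": {"linear": [[-0.002,0,-0.004],[-0.002,0,-0.008],[-0.002,0,-0.012],[-0.002,0,-0.016],[-0.002,0,-0.02],[-0.002,0,-0.024],[-0.002,0,-0.028],[-0.002,0,-0.028]], "roll": [0,0,0,0,0,0,0,0]}}

```text
clock: 17.48
tool_pos: [0.4632, 0.2986, 0.0656]
eef_rot: [0.631, 0.775, 0.01, -0.004]
contact_force: [-0.7, 0.3, 0.1]
opening: 0.224
```

```bash
python3 - <<'E'
from h import *
x,T=rep()
s=snapshot("scene"); save(s,"i2",(310,200,450,340),5); B=np.array([.0032,-.0023,0])
P,uv=cloud(s); P=P-B; q=(P-x["tool_pos"])@T*1000
k=(abs(q[:,1])<14)&(q[:,0]>9)&(q[:,0]<40)&(q[:,2]>-20)&(q[:,2]<30)
print(np.c_[uv[k],q[k].round(0)][::3])
E
```

```text
t 17.4833 pos [0.4632 0.2986 0.0656] fx [-44.8 122.7  65.6] jaw 11.7 tilt [0.39 1.21] F [-0.7  0.3  0.1] op 19.7 q [-0.61  0.89 -0.07  1.94  0.14  0.3  -0.58]
[[410. 313.  10.  -5.   4.]
 [412. 314.  15.  -6.   4.]
 [409. 315.  11.   3.   2.]
 [412. 315.  18.   2.  -1.]
 [409. 316.  11.   2.   6.]
 [412. 316.  17.  -2.   6.]
 [415. 316.  23.  -5.   5.]
 [409. 317.  13.   6.   4.]
 [412. 317.  19.   3.   4.]
 [415. 317.  24.  -4.   7.]
 [408. 318.  12.   8.   7.]
 [411. 318.  17.   3.   9.]
 [414. 318.  23.  -1.   9.]
 [407. 319.  10.   8.  12.]
 [410. 319.  15.   3.  13.]
 [413. 319.  22.   3.   8.]
 [416. 319.  27.  -2.  10.]
 [410. 320.  16.   4.  15.]
 [413. 320.  24.   6.   8.]
 [408. 321.  11.   3.  23.]
 [411. 321.  21.   9.  11.]
 [414. 321.  27.   6.  10.]
 [412. 322.  23.   8.  14.]
 [412. 323.  24.  10.  14.]]
```

View pics/i2.png

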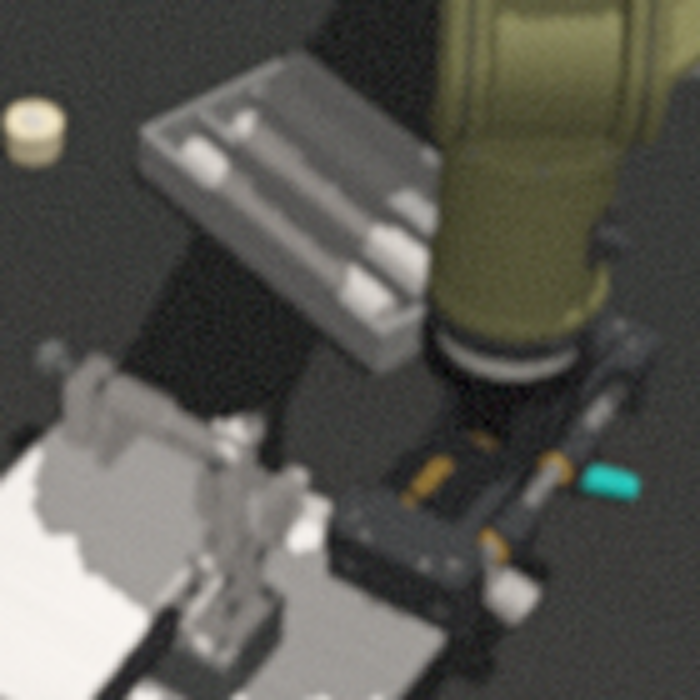

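Emit:
{"method": "carry_out", "body": {"linear": [[0,0,-0.002],[0,0,-0.004],[0,0,-0.0045],[0,0,-0.0045]], "roll": [0,0,0,0]}}

```text
clock: 17.87
tool_pos: [0.4633, 0.2983, 0.0613]
eef_rot: [0.631, 0.775, 0.01, -0.004]
contact_force: [0.5, 0.2, 0.3]
opening: 0.221
```

Emit:
{"method": "carry_out", "body": {"linear": [[0,0,0],[0,0,0]], "roll": [0,0], "grip_force": 40}}

```text
clock: 18.03
tool_pos: [0.4633, 0.2983, 0.0614]
eef_rot: [0.631, 0.775, 0.01, -0.004]
contact_force: [0.1, 0.9, 0.6]
opening: 0.213
```

Emit:
{"method": "carry_out", "body": {"linear": [[0,0,0.01],[0,0,0.03],[0,0,0.06],[0,0,0.1],[0,0,0.13],[0,0,0.13]], "roll": [0,0,0,0,0,0]}}

```text
clock: 18.53
tool_pos: [0.466, 0.3001, 0.1976]
eef_rot: [0.632, 0.775, 0.015, -0.002]
contact_force: [0.3, 0.8, -1.5]
opening: 0.21
```

```bash
python3 - <<'E'
from h import *
x,T=rep()
t=snapshot("top"); save(t,"j2",(390,60,530,200),4)
# base corners by white-ish gray segmentation on z plane
P,uv=cloud(t)
k=(P[:,0]>.55)&(P[:,0]<.85)&(P[:,1]>-.42)&(P[:,1]<-.15)&(P[:,2]>.009)&(P[:,2]<.025)
m=np.zeros((480,640),np.uint8); m[uv[k][:,1],uv[k][:,0]]=255; 
n,l,stt,c=cv2.connectedComponentsWithStats(m); i=1+np.argmax(stt[1:,4]); print("area",stt[i])
cn=max(cv2.findContours((l==i).astype(np.uint8),0,2)[0],key=cv2.contourArea)[:,0,:]
W=np.array([atz(t,p,.016)[:2]*1000 for p in cn]).astype(np.float32)
r=cv2.minAreaRect(W); print(r)
# ring: bright pixels
k=(P[:,2]>.19)&(P[:,2]<.28)&(P[:,0]>.6)&(P[:,0]<.75)&(P[:,1]<-.19)&(P[:,1]>-.32)
br=t["img"][uv[:,1],uv[:,0]].min(1)>150
g=P[k&br]; print(len(g),g.mean(0),g.min(0),g.max(0))
E
```

```text
t 18.5333 pos [0.466  0.3001 0.1976] fx [-41.7 123.5 197.6] jaw 11.64 tilt [0.9  1.55] F [ 0.3  0.8 -1.5] op 18.5 q [-0.58  0.67 -0.12  1.87  0.11  0.58 -0.56]
area [ 400  116   81   79 2777]
((718.61181640625, -307.12939453125), (129.66482543945312, 172.61822509765625), 39.58049011230469)
202 [ 0.67019042 -0.25242421  0.26487359] [ 0.64680195 -0.30659503  0.23900212] [ 0.71789902 -0.22908198  0.27979806]
```

View pics/j2.png

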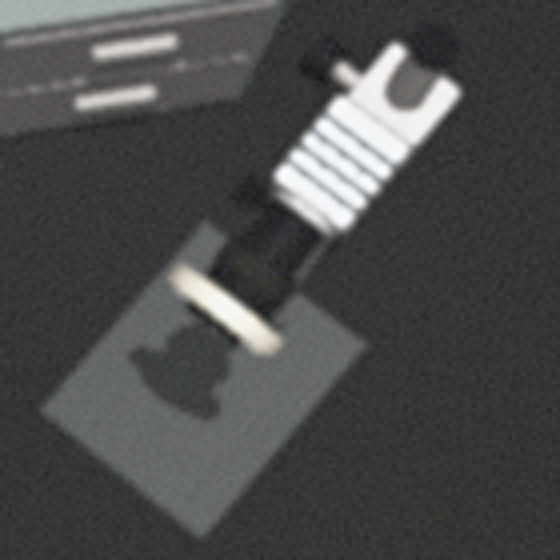

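```bash
python3 - <<'E'
from h import *
from scipy.optimize import least_squares
t=snapshot("top"); s=snapshot("scene")
save(s,"k1",(160,150,230,220),8); save(t,"k2",(420,115,475,165),10)
for n,c,B in (("top",t,np.zeros(3)),("scene",s,np.array([.0032,-.0023,0]))):
    P,uv=cloud(c); P=P-B; im=c["img"][uv[:,1],uv[:,0]].astype(int)
    k=(P[:,0]>.61)&(P[:,0]<.73)&(P[:,1]<-.18)&(P[:,1]>-.31)&(P[:,2]>.18)&(P[:,2]<.285)&(im.min(1)>140)
    # drop heat sink: along view axis
    a=np.radians(129.6); d=np.array([np.cos(a),np.sin(a),0])
    L0=np.array([.6687,-.2465,.235]); v=np.array([d[0]*np.cos(.4363),d[1]*np.cos(.4363),-np.sin(.4363)]); yl=np.array([-d[1],d[0],0]); zl=np.cross(v,yl)
    q=np.c_[(P-L0)@v,(P-L0)@yl,(P-L0)@zl]*1000
    k&=(abs(q[:,0])<25)
    g=q[k]; print(n,len(g),"along v pct",np.percentile(g[:,0],[5,25,50,75,95]).round(1),"y",np.percentile(g[:,1],[2,50,98]).round(1),"z",np.percentile(g[:,2],[2,50,98]).round(1))
    # tilt of ring level axis: regress along-horizontal
    h=(P[k]-L0)@d*1000; up=P[k][:,2]*1000-235
    A=np.c_[g[:,1],up,np.ones(len(g))]; co,res,_,_=np.linalg.lstsq(A,h,rcond=None); print("   slope y->h deg",np.degrees(np.arctan(co[0])).round(2),"slope up",co[1].round(3),"c",co[2].round(1))
    # circle fit
    f=lambda p: np.hypot(g[:,1]-p[0],g[:,2]-p[1])-p[2]
    r=least_squares(f,[0,0,28],loss="soft_l1"); print("   circle",r.x.round(1))
    # base
    b=(P[:,0]>.55)&(P[:,0]<.88)&(P[:,1]>-.45)&(P[:,1]<-.15)&(P[:,2]>.010)&(P[:,2]<.025)
    m=np.zeros((480,640),np.uint8); m[uv[b][:,1],uv[b][:,0]]=255
    nn,l,stt,_=cv2.connectedComponentsWithStats(m); i=1+np.argmax(stt[1:,4])
    cn=max(cv2.findContours((l==i).astype(np.uint8),0,2)[0],key=cv2.contourArea)[:,0,:]
    W=np.array([(atz(c,p,.016)-B)[:2]*1000 for p in cn]).astype(np.float32); print("   base",cv2.minAreaRect(W),len(cn))
E
```

```text
top 196 along v pct [-18.6 -15.3 -12.4  -9.5  -7.3] y [-28.6   2.8  31.4] z [ 7.1 26.7 35.1]
   slope y->h deg -0.16 slope up 0.39 c -11.7
   circle [-0.1  0.3 32.4]
   base ((718.828857421875, -307.26312255859375), (129.53016662597656, 172.14585876464844), 39.567996978759766) 112
scene 136 along v pct [-17.2 -14.3 -11.3  -8.   -6.6] y [-35.2 -18.   24.8] z [-9.8 21.4 35.7]
   slope y->h deg 4.39 slope up 0.314 c -8.1
   circle [-0.3  4.1 29.5]
   base ((722.457275390625, -304.34521484375), (140.68006896972656, 173.65411376953125), 39.529605865478516) 122
```

View pics/k1.png

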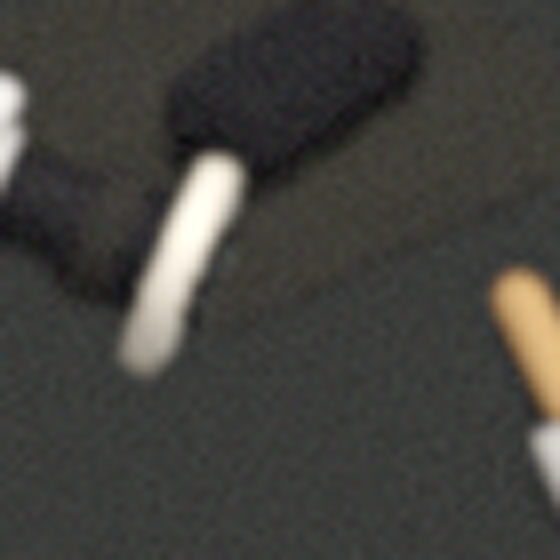

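View pics/k2.png

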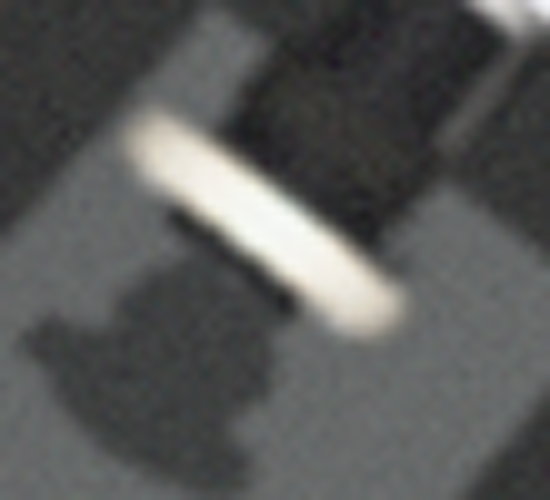

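```bash
python3 - <<'E'
from h import *
t=snapshot("top"); s=snapshot("scene")
a=np.radians(129.57); d=np.array([np.cos(a),np.sin(a),0]); L0=np.array([.6687,-.2465,.235]); v=np.array([d[0]*np.cos(.4363),d[1]*np.cos(.4363),-np.sin(.4363)]); yl=np.array([-d[1],d[0],0]); zl=np.cross(v,yl)
for n,c,B in (("top",t,np.zeros(3)),("scene",s,np.array([.0032,-.0023,0]))):
    P,uv=cloud(c); P=P-B; q=np.c_[(P-L0)@v,(P-L0)@yl,(P-L0)@zl]*1000
    im=c["img"][uv[:,1],uv[:,0]].astype(int)
    k=(np.hypot(q[:,1],q[:,2])<45)&(q[:,0]>-13)&(q[:,0]<30)
    o=np.argsort(-q[k][:,0])[:45]
    print(n); print(np.c_[uv[k][o],im[k][o].mean(1).round(),q[k][o].round(1)][:, :].tolist())
E
```

```text
top
[[438.0, 139.0, 77.0, -0.8, -9.8, -0.3], [442.0, 142.0, 69.0, -0.9, 0.8, 3.5], [443.0, 143.0, 74.0, -0.9, 2.6, -13.9], [437.0, 138.0, 80.0, -1.1, -12.2, 5.4], [441.0, 141.0, 62.0, -1.1, -1.5, 11.8], [446.0, 145.0, 65.0, -1.1, 10.9, 0.5], [440.0, 140.0, 64.0, -1.3, -3.8, 19.7], [445.0, 144.0, 61.0, -1.3, 8.5, 9.2], [436.0, 137.0, 88.0, -1.3, -14.8, 9.0], [444.0, 143.0, 66.0, -1.5, 5.9, 13.1], [439.0, 139.0, 70.0, -1.8, -7.2, 12.7], [443.0, 142.0, 73.0, -1.8, 3.4, 17.9], [448.0, 146.0, 60.0, -1.9, 15.6, 5.0], [447.0, 145.0, 50.0, -2.0, 13.2, 13.0], [438.0, 138.0, 63.0, -2.1, -9.9, 15.0], [442.0, 141.0, 60.0, -2.1, 0.5, 17.9], [446.0, 144.0, 56.0, -2.4, 10.2, 10.6], [441.0, 140.0, 55.0, -2.5, -2.4, 17.4], [437.0, 137.0, 61.0, -2.5, -13.1, 10.8], [445.0, 143.0, 52.0, -2.8, 7.4, 10.9], [440.0, 139.0, 53.0, -2.9, -5.5, 14.2], [436.0, 136.0, 82.0, -3.0, -16.5, 4.8], [444.0, 142.0, 54.0, -3.0, 4.8, 16.1], [439.0, 138.0, 47.0, -3.3, -8.3, 14.5], [448.0, 145.0, 43.0, -3.4, 14.5, 7.7], [443.0, 141.0, 54.0, -3.4, 2.0, 16.4], [447.0, 144.0, 45.0, -3.6, 11.9, 13.2], [438.0, 137.0, 44.0, -3.7, 
[... 1819 characters left out ...]
], [183.0, 187.0, 133.0, -5.4, -14.8, 2.6], [186.0, 180.0, 160.0, -5.6, -0.4, 14.5], [182.0, 189.0, 142.0, -5.7, -19.2, -0.7], [185.0, 182.0, 162.0, -5.8, -6.2, 12.4], [184.0, 184.0, 159.0, -6.1, -9.1, 7.7], [183.0, 186.0, 159.0, -6.4, -13.8, 4.7], [184.0, 183.0, 197.0, -6.4, -18.7, 19.3], [181.0, 190.0, 179.0, -6.4, -29.2, 4.1], [180.0, 193.0, 163.0, -6.6, -20.2, -14.5], [188.0, 174.0, 207.0, -6.7, 6.0, 29.1], [187.0, 176.0, 214.0, -6.7, -2.4, 29.3], [186.0, 179.0, 192.0, -6.8, 3.9, 13.7], [185.0, 181.0, 191.0, -6.8, -3.7, 13.1], [182.0, 188.0, 163.0, -6.9, -13.5, -2.9], [186.0, 178.0, 214.0, -6.9, -7.5, 26.6], [188.0, 175.0, 192.0, -7.0, 25.7, 9.1], [182.0, 187.0, 189.0, -7.1, -24.0, 9.6]]
```

Emit:
{"method": "carry_out", "body": {"linear": [[0.0,0.0,0.02],[0.005,-0.03,0.042],[0.014,-0.07,0.042],[0.022,-0.11,0.042],[0.03,-0.15,0.042],[0.039,-0.19,0.042],[0.047,-0.23,0.042],[0.055,-0.27,0.042]], "roll": [0,0.06,0.12,0.18,0.24,0.3,0.36,0.42]}}

```text
clock: 19.45
tool_pos: [0.5165, 0.0254, 0.2307]
eef_rot: [0.454, 0.891, 0.007, -0.007]
contact_force: [1.1, -0.5, -1.5]
opening: 0.208
```

Emit:
{"method": "carry_out", "body": {"linear": [[0.007,-0.035,0],[0.014,-0.07,0],[0.021,-0.1,0],[0.028,-0.12,0],[0.028,-0.122,0],[0.028,-0.122,0],[0.028,-0.122,0]], "roll": [0.06,0.06,0.06,0.06,0.06,0.06,0.06]}}

```text
clock: 20.03
tool_pos: [0.5437, -0.0953, 0.2296]
eef_rot: [0.427, 0.904, 0.007, -0.009]
contact_force: [0.5, 0.0, -1.7]
opening: 0.211
```

```bash
python3 - <<'E'
from h import *
x,T=rep(); 
s=snapshot("scene"); save(s,"l1",(180,130,320,250),5)
t=snapshot("top"); save(t,"l2",(330,130,470,270),5); rep()
E
```

```text
t 20.0333 pos [ 0.5437 -0.0953  0.2296] fx [ -46.1 -279.4  229.6] jaw 39.43 tilt [-0.6   1.13] F [ 0.5  0.  -1.7] op 18.6 q [ 0.31  0.65 -0.35  1.8   0.28  0.75  0.51]
t 20.1333 pos [ 0.544  -0.0945  0.2302] fx [ -45.6 -278.7  230.2] jaw 39.54 tilt [-0.55  1.12] F [-0.2 -0.4 -1.1] op 18.4 q [ 0.31  0.65 -0.35  1.8   0.28  0.75  0.51]
```

View pics/l1.png

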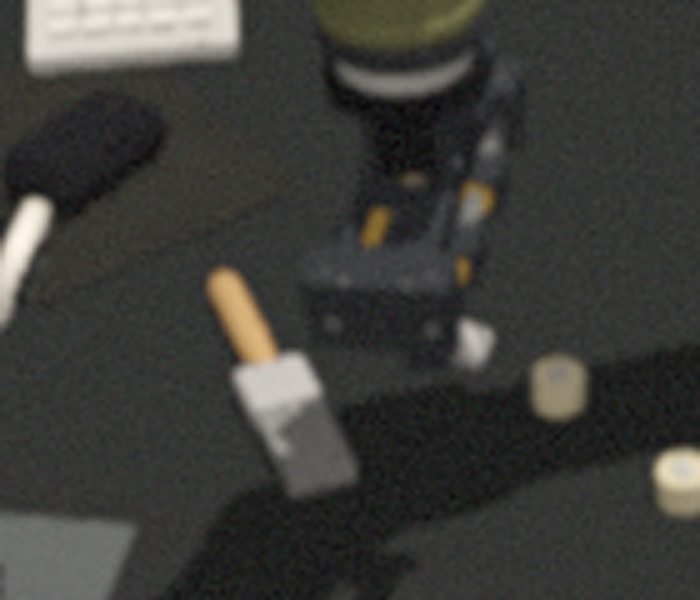

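View pics/l2.png

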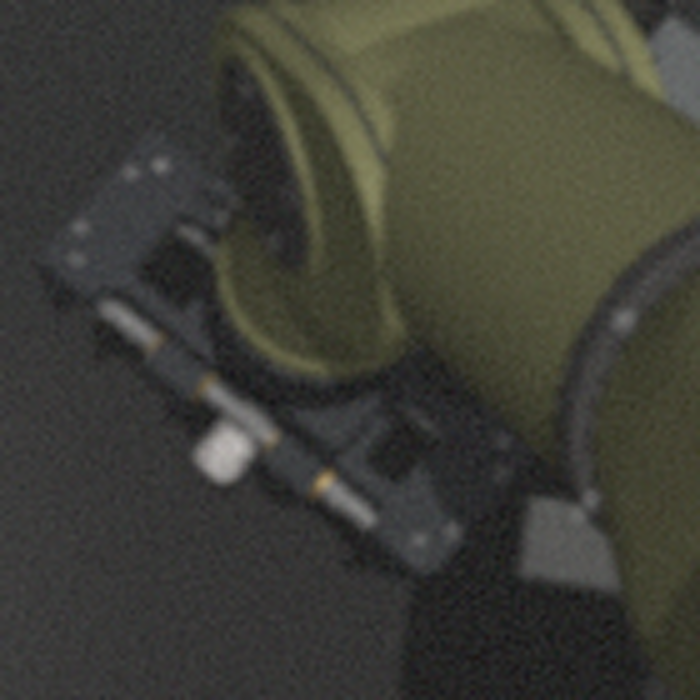

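```bash
cat >> h.py <<'E'
def grabpts(c,B,x,T,bright=95):
    P,uv=cloud(c); P=P-B; q=(P-x["tool_pos"])@T*1000; im=c["img"][uv[:,1],uv[:,0]].astype(int)
    k=(abs(q[:,1])<16)&(abs(q[:,0])<75)&(abs(q[:,0])>10)&(q[:,2]>-42)&(q[:,2]<50)&(im.min(1)>bright)&((im.max(1)-im.min(1))<40)
    return q[k],uv[k]
E
python3 - <<'E'
from h import *
x,T=rep()
s=snapshot("scene"); t=snapshot("top")
a,ua=grabpts(s,np.array([.0032,-.0023,0]),x,T); b,ub=grabpts(t,np.zeros(3),x,T)
np.savez("v1.npz",a=a,b=b)
print(len(a),len(b)); print(np.c_[ua,a.round(0)][::4].tolist()); print(np.c_[ub,b.round(0)][::4].tolist())
E
```

```text
t 20.1333 pos [ 0.544  -0.0945  0.2302] fx [ -45.6 -278.7  230.2] jaw 39.54 tilt [-0.55  1.12] F [-0.2 -0.4 -1.1] op 18.4 q [ 0.31  0.65 -0.35  1.8   0.28  0.75  0.51]
39 86
[[272.0, 194.0, 15.0, -1.0, 3.0], [274.0, 195.0, 20.0, -1.0, 5.0], [275.0, 196.0, 23.0, 3.0, 5.0], [274.0, 197.0, 21.0, 7.0, 6.0], [273.0, 198.0, 18.0, 5.0, 10.0], [277.0, 198.0, 28.0, 4.0, 10.0], [275.0, 199.0, 23.0, 5.0, 13.0], [274.0, 200.0, 21.0, 9.0, 13.0], [273.0, 201.0, 18.0, 9.0, 17.0], [273.0, 202.0, 18.0, 8.0, 20.0]]
[[374.0, 214.0, 10.0, 8.0, 5.0], [372.0, 216.0, 14.0, 9.0, 12.0], [376.0, 216.0, 12.0, 2.0, -1.0], [373.0, 217.0, 15.0, 6.0, 7.0], [377.0, 217.0, 12.0, -1.0, 1.0], [373.0, 218.0, 18.0, 5.0, 5.0], [377.0, 218.0, 13.0, -2.0, 2.0], [371.0, 219.0, 20.0, 7.0, 14.0], [375.0, 219.0, 16.0, 0.0, 7.0], [379.0, 219.0, 12.0, -6.0, 3.0], [373.0, 220.0, 21.0, 2.0, 4.0], [377.0, 220.0, 16.0, -4.0, 4.0], [370.0, 221.0, 26.0, 5.0, 8.0], [374.0, 221.0, 21.0, -1.0, 6.0], [378.0, 221.0, 15.0, -7.0, 8.0], [371.0, 222.0, 25.0, 3.0, 12.0], [375.0, 222.0, 21.0, -4.0, 6.0], [370.0, 223.0, 28.0, 3.0, 13.0], [374.0, 223.0, 23.0, -3.0, 9.0], [372.0, 224.0, 28.0, -2.0, 8.0], [376.0, 224.0, 21.0, -7.0, 14.0], [375.0, 225.0, 23.0, -7.0, 16.0]]
```

Emit:
{"method": "carry_out", "body": {"linear": [[0,0,0],[0,0,0],[0,0,0],[0,0,0],[0,0,0],[0,0,0],[0,0,0],[0,0,0]], "roll": [0.12,0.24,0.36,0.48,0.6,0.72,0.84,0.96]}}

```text
clock: 20.9
tool_pos: [0.5442, -0.0939, 0.2307]
eef_rot: [-0.043, 0.999, 0.002, -0.01]
contact_force: [0.3, -0.5, 0.1]
opening: 0.213
```

Emit:
{"method": "carry_out", "body": {"linear": [[0,0,0],[0,0,0],[0,0,0],[0,0,0],[0,0,0]], "roll": [0.12,0.24,0.24,0.24,0.24]}}

```text
clock: 21.32
tool_pos: [0.5441, -0.0936, 0.2308]
eef_rot: [-0.161, 0.987, 0.001, -0.01]
contact_force: [0.3, 0.3, -2.3]
opening: 0.213
```

```bash
python3 - <<'E'
from h import *
x,T=rep()
s=snapshot("scene"); t=snapshot("top")
save(s,"m1",(200,130,320,250),6); save(t,"m2",(330,130,470,270),5)
a,ua=grabpts(s,np.array([.0032,-.0023,0]),x,T); b,ub=grabpts(t,np.zeros(3),x,T)
np.savez("v2.npz",a=a,b=b)
print(len(a),len(b)); print(np.c_[ua,a.round(0)][::4].tolist()); print(np.c_[ub,b.round(0)][::4].tolist())
E
```

```text
t 21.3167 pos [ 0.5441 -0.0936  0.2308] fx [ -45.3 -277.8  230.8] jaw 108.58 tilt [-1.2  -0.08] F [ 0.3  0.3 -2.3] op 18.8 q [ 0.48  0.71 -0.68  1.78  0.56  0.88  1.43]
52 32
[[263.0, 195.0, -16.0, 3.0, -6.0], [263.0, 196.0, -20.0, 5.0, -7.0], [255.0, 197.0, -40.0, -4.0, -15.0], [259.0, 197.0, -31.0, 2.0, -11.0], [263.0, 197.0, -23.0, 7.0, -6.0], [255.0, 198.0, -50.0, 4.0, -23.0], [259.0, 198.0, -35.0, 4.0, -11.0], [263.0, 198.0, -20.0, 5.0, -0.0], [255.0, 199.0, -48.0, 2.0, -17.0], [259.0, 199.0, -35.0, 4.0, -8.0], [254.0, 200.0, -49.0, -0.0, -14.0], [258.0, 200.0, -41.0, 5.0, -10.0], [255.0, 201.0, -52.0, 4.0, -14.0]]
[[386.0, 218.0, 15.0, -6.0, 5.0], [385.0, 220.0, 17.0, -2.0, 7.0], [387.0, 221.0, 20.0, -6.0, 11.0], [388.0, 222.0, 23.0, -7.0, 12.0], [388.0, 223.0, 26.0, -4.0, 7.0], [387.0, 224.0, 26.0, -2.0, 9.0], [384.0, 225.0, 25.0, 5.0, 8.0], [382.0, 226.0, 24.0, 8.0, 12.0]]
```

View pics/m1.png

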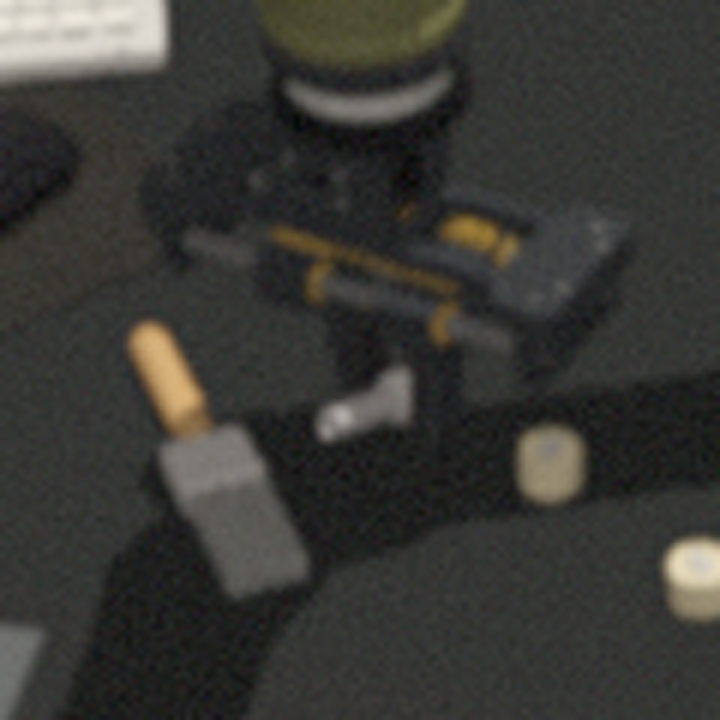

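```bash
cat > fit.py <<'E'
from h import *
from scipy.optimize import least_squares
def sdf(p,h,u):
    d=p-h; s=d@u; r=np.linalg.norm(d-np.outer(s,u),axis=1)
    def cyl(a,b,R):
        ds=np.maximum(a-s,s-b); dr=r-R
        return np.minimum(np.maximum(ds,dr),0)+np.hypot(np.maximum(ds,0),np.maximum(dr,0))
    return np.minimum(np.minimum(cyl(0,32,10),cyl(32,72,6.25)),cyl(72,82,5))
def U(th,ps): return np.array([-np.cos(th)*np.cos(ps),np.cos(th)*np.sin(ps),-np.sin(th)])  # tool frame, up=-z
def fit(sets,free=True):
    # params h(3), th, ps, and per-camera offset of scene (3)
    def f(p):
        o=[]
        for pts,cam in sets:
            q=pts-(p[5:8] if cam=="s" else 0)
            o.append(sdf(q,p[:3],U(p[3],p[4])))
        r=np.concatenate(o)
        return np.r_[r, p[5:8]/2*3 if free else p[5:8]*100, p[1]/3.*3, p[4]/.03]
    r=least_squares(f,[24,0,18,.4,0,0,0,0],loss="soft_l1",f_scale=2)
    return r
if __name__=="__main__":
    A=np.load("v1.npz"); B=np.load("v2.npz")
    for nm,sets in (("all",[(A["a"],"s"),(A["b"],"t"),(B["a"],"s"),(B["b"],"t")]),("v2",[(B["a"],"s"),(B["b"],"t")]),("scene",[(A["a"],"s"),(B["a"],"s")]),("v2s",[(B["a"],"s")])):
        r=fit(sets); p=r.x; u=U(p[3],p[4]); tip=p[:3]+82*u
        g=-p[0]/u[0]
        print(nm,"h",p[:3].round(1),"th",np.degrees(p[3]).round(2),"ps",np.degrees(p[4]).round(2),"off",p[5:].round(1),"tip",tip.round(1),"g",g.round(1),"axis z at TCP",(p[2]+g*u[2]).round(1),"rms",np.sqrt(np.mean(r.fun**2)).round(2))
E
python3 fit.py
```

```text
all h [23.6  0.4 18.4] th 22.18 ps 0.84 off [ 0.1 -0.9 -2.2] tip [-52.3   1.5 -12.5] g 25.5 axis z at TCP 8.8 rms 1.58
v2 h [24.   0.5 18.7] th 23.89 ps 0.46 off [-0.  -0.4 -0.2] tip [-51.    1.1 -14.5] g 26.2 axis z at TCP 8.1 rms 1.41
scene h [23.9 -0.4 15.6] th 21.54 ps 0.94 off [-0.  -0.2 -0. ] tip [-52.4   0.8 -14.5] g 25.7 axis z at TCP 6.2 rms 1.76
v2s h [24.6 -0.5 16.8] th 22.31 ps 1.14 off [-0.  -0.2  0. ] tip [-51.2   1.  -14.3] g 26.6 axis z at TCP 6.7 rms 1.41
```

Emit:
{"method": "carry_out", "body": {"linear": [[-0.004,0.02,0.005],[-0.012,0.06,0.005],[-0.02,0.1,0.005],[-0.028,0.14,0.005],[-0.037,0.18,0.005],[-0.046,0.22,0.005],[-0.054,0.26,0.005],[-0.062,0.3,0.005]], "roll": [-0.12,-0.24,-0.36,-0.48,-0.6,-0.72,-0.84,-0.96]}}

```text
clock: 22.08
tool_pos: [0.4815, 0.2083, 0.2361]
eef_rot: [0.316, 0.949, 0.006, -0.009]
contact_force: [0.9, 0.6, -0.6]
opening: 0.211
```

Emit:
{"method": "carry_out", "body": {"linear": [[-0.008,0.036,0],[-0.014,0.066,0],[-0.02,0.092,0],[-0.02,0.092,-0.02],[-0.02,0.092,-0.06],[-0.02,0.092,-0.1],[-0.02,0.092,-0.12],[-0.02,0.092,-0.12]], "roll": [-0.12,-0.24,-0.36,-0.48,-0.6,-0.69,-0.73,-0.73]}}

```text
clock: 22.75
tool_pos: [0.4587, 0.2991, 0.1122]
eef_rot: [0.634, 0.774, 0.004, -0.007]
contact_force: [0.8, 0.6, -1.6]
opening: 0.215
```

```bash
python3 - <<'E'
from h import *
x,T=rep(); print(np.array([.4633,.2983,.0590])-x["tool_pos"])
E
```

```text
t 22.75 pos [0.4587 0.2991 0.1122] fx [-49.  124.  112.2] jaw 11.35 tilt [-0.28  0.88] F [ 0.8  0.6 -1.6] op 18.9 q [-0.59  0.81 -0.1   1.92  0.15  0.41 -0.6 ]
[ 0.00455091 -0.00079166 -0.05322605]
```

Emit:
{"method": "carry_out", "body": {"linear": [[0.0045,-0.001,-0.01],[0.0045,-0.001,-0.022],[0.0045,-0.001,-0.034],[0.0045,-0.001,-0.042],[0.0045,-0.001,-0.045],[0.0045,-0.001,-0.045]], "roll": [0.006,0.006,0.006,0.006,0.006,0.006]}}

```text
clock: 23.25
tool_pos: [0.4632, 0.2981, 0.0671]
eef_rot: [0.631, 0.775, 0.004, -0.007]
contact_force: [0.4, 0.3, -0.4]
opening: 0.212
```

```bash
python3 - <<'E'
from h import *
x,T=rep(); print(np.array([.4633,.2983,.0590])-x["tool_pos"])
E
```

```text
t 23.25 pos [0.4632 0.2981 0.0671] fx [-44.9 122.2  67.1] jaw 11.7 tilt [-0.3   0.87] F [ 0.4  0.3 -0.4] op 18.7 q [-0.6   0.89 -0.09  1.92  0.16  0.33 -0.6 ]
[ 0.00011947  0.00017075 -0.00814804]
```

Emit:
{"method": "carry_out", "body": {"linear": [[0,0,-0.003],[0,0,-0.005],[0,0,-0.007],[0,0,-0.0085],[0,0,-0.0085],[0,0,-0.0085]], "roll": [0,0,0,0,0,0], "grip_force": 8}}

```text
clock: 23.75
tool_pos: [0.4633, 0.2984, 0.0588]
eef_rot: [0.631, 0.776, 0.005, -0.007]
contact_force: [0.7, 0.5, -1.0]
opening: 0.225
```

Emit:
{"method": "carry_out", "body": {"linear": [[0,0,0],[0,0,0]], "roll": [0,0], "grip_force": 40}}

```text
clock: 23.92
tool_pos: [0.4634, 0.2985, 0.0589]
eef_rot: [0.631, 0.776, 0.005, -0.007]
contact_force: [0.4, 0.2, 1.5]
opening: 0.213
```

Emit:
{"method": "carry_out", "body": {"linear": [[0,0,0.01],[0,0,0.04],[0,0,0.08],[0,0,0.12],[0,0,0.15],[0,0,0.17],[0,0,0.17]], "roll": [0,0,0,0,0,0,0]}}

```text
clock: 24.5
tool_pos: [0.4653, 0.2998, 0.234]
eef_rot: [0.631, 0.775, 0.009, -0.006]
contact_force: [0.4, -0.0, -0.2]
opening: 0.212
```

Emit:
{"method": "carry_out", "body": {"linear": [[0.005,-0.02,0],[0.012,-0.06,0],[0.02,-0.1,0],[0.028,-0.14,0],[0.037,-0.18,0],[0.046,-0.22,0],[0.054,-0.26,0],[0.062,-0.3,0]], "roll": [0.12,0.24,0.36,0.48,0.6,0.72,0.84,0.96]}}

```text
clock: 25.17
tool_pos: [0.5265, -0.0026, 0.2334]
eef_rot: [0.199, 0.98, 0.005, -0.01]
contact_force: [0.5, -0.3, -1.5]
opening: 0.218
```

Emit:
{"method": "carry_out", "body": {"linear": [[0.008,-0.035,0],[0.015,-0.07,0],[0.018,-0.09,0],[0.018,-0.09,0],[0.018,-0.09,0],[0.018,-0.09,0],[0.018,-0.09,0],[0.018,-0.09,0]], "roll": [0.12,0.24,0.36,0.48,0.6,0.72,0.72,0.72]}}

```text
clock: 25.83
tool_pos: [0.5438, -0.0927, 0.2326]
eef_rot: [-0.157, 0.987, 0.002, -0.012]
contact_force: [-0.4, 0.6, -1.5]
opening: 0.215
```

```bash
python3 - <<'E'
from h import *
from fit import *
x,T=rep()
s=snapshot("scene"); t=snapshot("top")
save(s,"n1",(200,130,320,250),6)
a,ua=grabpts(s,np.array([.0032,-.0023,0]),x,T); b,ub=grabpts(t,np.zeros(3),x,T)
np.savez("v3.npz",a=a,b=b,T=T); print(len(a),len(b))
for nm,sets in (("both",[(a,"s"),(b,"t")]),("s",[(a,"s")])):
    for fr in (True,False):
        r=fit(sets,fr); p=r.x; u=U(p[3],p[4]); g=-p[0]/u[0]; tip=p[:3]+82*u
        print(nm,fr,"h",p[:3].round(1),"th",np.degrees(p[3]).round(2),"ps",np.degrees(p[4]).round(2),"off",p[5:].round(1),"tip",tip.round(1),"g",g.round(1),"zax",(p[2]+g*u[2]).round(1),"rms",np.sqrt(np.mean(r.fun**2)).round(2),"elev world",np.degrees(np.arcsin((T@u)[2])).round(2))
E
```

```text
t 25.8333 pos [ 0.5438 -0.0927  0.2326] fx [ -45.5 -276.9  232.6] jaw 108.09 tilt [-1.39 -0.05] F [-0.4  0.6 -1.5] op 18.9 q [ 0.49  0.71 -0.7   1.78  0.57  0.89  1.42]
44 32
both True h [21.1  0.1 20.9] th 30.9 ps -0.35 off [-1.1 -0.4 -0.3] tip [-49.3  -0.3 -21.2] g 24.6 zax 8.3 rms 1.5 elev world 29.56
both False h [21.2 -0.1 20.9] th 30.25 ps -0.29 off [-0. -0. -0.] tip [-49.6  -0.4 -20.4] g 24.6 zax 8.5 rms 1.52 elev world 28.92
s True h [18.7 -0.3 21. ] th 31.71 ps -0.08 off [ 0.  -0.1  0. ] tip [-51.   -0.4 -22.1] g 22.0 zax 9.4 rms 1.36 elev world 30.37
s False h [18.7 -0.4 21. ] th 31.74 ps -0.16 off [ 0. -0. -0.] tip [-51.   -0.6 -22.1] g 22.0 zax 9.4 rms 1.36 elev world 30.4
```

View pics/n1.png

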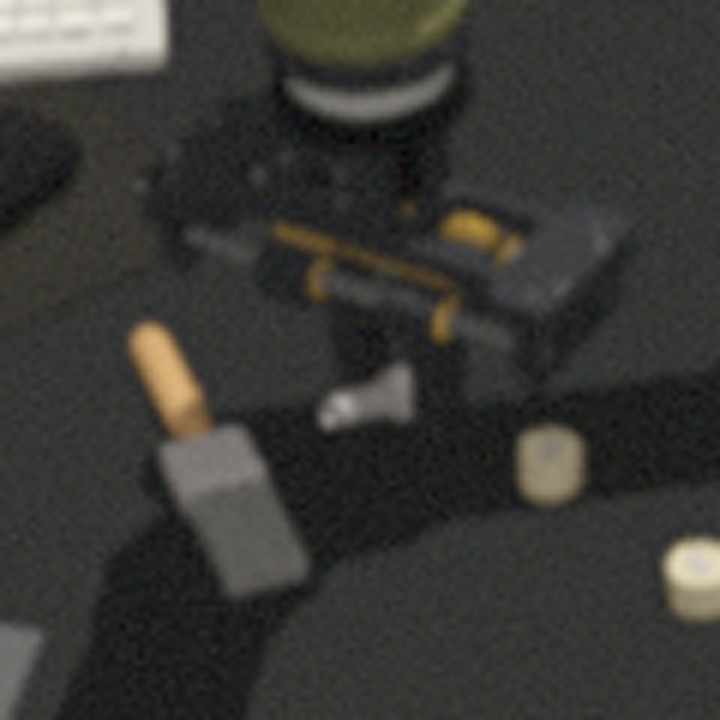

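```bash
cat > sil.py <<'E'
from h import *
def bgsub(img,roi):
    u0,v0,u1,v1=roi; g=img[v0:v1,u0:u1].astype(float)
    return g
def planeline(c,B,x,T,uvs):
    M=c["world_from_camera"]; o=M[:3,3]-B; out=[]
    n=T[:,1]
    for u,v in uvs:
        r=M[:3,:3]@np.array([(u-c["cx"])/c["fx"],(v-c["cy"])/c["fy"],1])
        k=((x["tool_pos"]-o)@n)/(r@n); out.append((o+k*r-x["tool_pos"])@T*1000)
    return np.array(out)
E
python3 - <<'E'
from sil import *
x,T=rep(); B=np.array([.0032,-.0023,0])
im=0
for i in range(5):
    s=snapshot("scene"); im=im+s["img"].astype(float).mean(2)/5
np.save("im3.npy",im)
m1=cv2.imread("pics/m1.png").astype(float).mean(2); m1=cv2.resize(m1,(120,120),interpolation=cv2.INTER_AREA)
old=dict(tool_pos=np.array([.5441,-.0936,.2308]))
To=R.from_quat([-0.161,0.987,0.001,-0.01]).as_matrix()
for nm,I,xx,TT in (("new",im[130:250,200:320],x,T),("old",m1,old,To)):
    sub=I[58:78,48:75]; print(nm); print(sub.round(0).astype(int)[:, ::1])
    ctr=[]
    for u in range(55,63):
        col=I[55:80,u]-55; col[col<15]=0
        # keep largest connected
        vv=np.arange(55,80); w=col
        if w.sum()>0: ctr.append((200+u,130+(w*vv).sum()/w.sum(),w.sum()))
    ctr=np.array(ctr); print(ctr.round(2).tolist())
    L=planeline(s,B,xx,TT,ctr[:,:2]); print(L.round(1).tolist())
    pf=np.polyfit(L[:,0],L[:,2],1); print("theta tool",np.degrees(np.arctan(pf[0])),"z at 0",pf[1])
E
```

```text
t 25.9333 pos [ 0.5441 -0.0926  0.233 ] fx [ -45.1 -276.8  233. ] jaw 108.13 tilt [-1.34 -0.08] F [-0.5 -0.6 -1.6] op 18.9 q [ 0.49  0.71 -0.7   1.78  0.57  0.89  1.42]
new
[[ 52  54  53  51  54  53  54  42  39  36  31  31  32  28  28  30  34  43
   48  41  34  32  36  33  37  33  34]
 [ 51  52  53  53  53  53  52  43  37  34  31  31  30  28  29  27  33  43
   50  46  39  36  33  36  35  32  29]
 [ 54  54  53  53  53  52  51  48  38  34  32  33  28  27  24  33  42  60
   69  67  48  33  34  37  35  32  30]
 [ 51  54  52  54  54  53  52  46  38  35  33  30  26  27  31  47  69  87
  101  97  66  41  35  33  36  31  27]
 [ 53  51  53  54  55  52  52  50  44  35  30  30  32  35  46  71  92 110
  122 115  83  44  34  34  35  34  30]
 [ 54  52  53  52  53  52  51  49  47  40  38  44  49  55  68  87 102 114
  126 121  89  46  35  34  34  32  28]
 [ 53  54  54  51  53  51  53  60  67  65  63  71  79  86  94 102 109 114
  122 119  87  47  34  33  33  32  32]
 [ 54  53  52  51  53  57  73  97 113 108  97  95 102 105 107 111 110 112
  117 114  84  42  33  37  37  31  29]
 [ 52  50  51  50  55  
[... 3732 characters left out ...]
  28  33  31  27
   31  29  30  32  32  32  30  26  27]
 [ 32  29  34  27  30  28  34  29  28  31  32  29  33  30  32  37  34  32
   29  27  22  33  34  33  30  25  22]
 [ 33  30  28  35  31  32  32  27  25  30  29  26  35  23  29  30  30  31
   30  31  33  38  30  30  32  29  32]]
[[255.0, 199.5, 409.54], [256.0, 199.22, 460.2], [257.0, 199.0, 473.31], [258.0, 198.69, 374.51], [259.0, 198.47, 297.38], [260.0, 198.25, 272.94], [261.0, 197.54, 270.56], [262.0, 197.02, 298.21]]
[[-45.7, 0.0, -12.8], [-41.7, 0.0, -10.8], [-37.7, 0.0, -8.6], [-33.7, -0.0, -6.6], [-29.7, -0.0, -4.3], [-25.6, 0.0, -2.1], [-21.4, -0.0, -1.2], [-17.1, 0.0, 0.3]]
theta tool 25.237964945550814 z at 0 9.127966702268147
```

```bash
cat > sil2.py <<'E'
from sil import *
from fit import U
from scipy.optimize import least_squares
# render model silhouette (convex hulls of ring projections), compare with soft mask
K=8
def render(c,B,x,T,p,roi):
    u0,v0,u1,v1=roi; th,ps,h=p[3],p[4],np.array(p[:3]); u=U(th,ps)
    e1=np.cross(u,[0,1,0]); e1/=np.linalg.norm(e1); e2=np.cross(u,e1)
    ph=np.linspace(0,2*np.pi,40,endpoint=False); M=np.linalg.inv(c["world_from_camera"])
    img=np.zeros(((v1-v0)*K,(u1-u0)*K),np.uint8)
    for a,b,Rr in ((0,32,10),(32,72,6.25),(72,82,5)):
        P=np.concatenate([h+s*u+Rr*(np.cos(ph)[:,None]*e1+np.sin(ph)[:,None]*e2) for s in (a,b)])
        W=P/1000@T.T+x["tool_pos"]+B; C=W@M[:3,:3].T+M[:3,3]
        px=np.c_[C[:,0]/C[:,2]*c["fx"]+c["cx"],C[:,1]/C[:,2]*c["fy"]+c["cy"]]
        px=((px-[u0,v0]+.5)*K*16).astype(np.int32)
        cv2.fillConvexPoly(img,cv2.convexHull(px),255,shift=4)
    m=cv2.resize(img.astype(np.float32)/255,(u1-u0,v1-v0),interpolation=cv2.INTER_AREA)
    return cv2.GaussianBlur(m,(0,0),.7)
def fitsil(I,c,B,x,T,roi,umax):
    u0,v0,u1,v1=roi; S=I[v0:v1,u0:u1]; S=np.clip((S-36)/(100-36),0,1); S=S.astype(np.float32)
    uu=np.arange(u0,u1); w=(uu<=umax)[None,:]*np.ones_like(S)
    def f(p):
        h=np.array([p[0],p[1],p[2]]); m=render(c,B,x,T,[*h,p[3],p[4]],roi)
        return np.r_[((m-S)*w).ravel(), p[1]/40, p[4]/.3, (p[0]-23.5)/30]
    best=None
    for th in (.38,.45,.52):
        r=least_squares(f,[23.5,0,19,th,0],diff_step=2e-2,x_scale=[1,1,1,.02,.02],method="trf")
        # refine by nelder-mead
        from scipy.optimize import minimize
        q=minimize(lambda p:(f(p)**2).sum(),r.x,method="Nelder-Mead",options=dict(xatol=1e-3,fatol=1e-4,maxiter=1500,initial_simplex=r.x+np.vstack([np.zeros(5),np.diag([2,1,2,.05,.03])])))
        if best is None or q.fun<best.fun: best=q
    return best
E
python3 - <<'E'
from sil2 import *
x,T=rep(); B=np.array([.0032,-.0023,0]); s=snapshot("scene")
im=np.load("im3.npy")
m1=cv2.imread("pics/m1.png").astype(float).mean(2); I1=np.full((480,640),35.); I1[130:250,200:320]=cv2.resize(m1,(120,120),interpolation=cv2.INTER_AREA)
old=dict(tool_pos=np.array([.5441,-.0936,.2308])); To=R.from_quat([-0.161,0.987,0.001,-0.01]).as_matrix()
for nm,I,xx,TT in (("new",im,x,T),("old",I1,old,To)):
    I=I.copy(); I[:196,:256]=np.minimum(I[:196,:256],36) ; I[:189,:]=np.where(np.arange(640)<272,np.minimum(I[:189,:],200),I[:189,:])
    q=fitsil(I,s,B,xx,TT,(251,188,272,208),266); p=q.x; u=U(p[3],p[4]); g=-p[0]/u[0]
    print(nm,q.fun,"h",p[:3].round(1),"th",np.degrees(p[3]).round(2),"ps",np.degrees(p[4]).round(2),"tip",(p[:3]+82*u).round(1),"g",g.round(1),"zax",(p[2]+g*u[2]).round(1))
E
```

```text
t 26.1833 pos [ 0.5445 -0.0924  0.2334] fx [ -44.7 -276.8  233.4] jaw 108.26 tilt [-1.29 -0.09] F [-0.2 -0.1 -0.6] op 18.5 q [ 0.49  0.71 -0.7   1.78  0.57  0.89  1.42]
new 2.608104500800183 h [23.6  0.3 18.8] th 26.14 ps -0.32 tip [-50.   -0.1 -17.3] g 26.3 zax 7.2
old 3.2241614499508158 h [23.9  0.  17. ] th 22.32 ps 0.01 tip [-52.    0.  -14.2] g 25.8 zax 7.2
```

```bash
python3 - <<'E'
from sil2 import *
from fit import fit
x,T=rep(); B=np.array([.0032,-.0023,0])
AA=[];
for i in range(4):
    s=snapshot("scene"); a,_=grabpts(s,B,x,T,70); AA.append(a)
    if i<2:
        for d in tip_of(s,"break_face")[:3]:
            if abs(d["pixel"][0]-256)<20: print("bf",d["confidence"],d["pixel"],planeline(s,B,x,T,[d["pixel"]]).round(1))
        for d in tip_of(s,"head_mid")[:3]:
            if abs(d["pixel"][0]-262)<20: print("hm",d["confidence"],d["pixel"],planeline(s,B,x,T,[d["pixel"]]).round(1))
a=np.concatenate(AA)
r=fit([(a,"s")],False); p=r.x; u=U(p[3],p[4]); print(len(a),p[:3].round(1),np.degrees(p[3:5]).round(2),(p[:3]+82*u).round(1))
# constrained: g=25.7
from fit import sdf
def f(q):
    th,ps,zax,y=q; u=U(th,ps); h=np.array([0,y,zax])-25.7*u
    return np.r_[sdf(a,h,u),ps/.03]
for c in (1,3):
    r=least_squares(f,[.45,0,7,0],loss="soft_l1",f_scale=c); th,ps,zax,y=r.x; u=U(th,ps); print("constr",np.degrees([th,ps]).round(2),r.x[2:].round(1),"tip",(np.array([0,y,zax])+56.3*u).round(1))
Tm=a[(a[:,0]<-12)]
for lo in range(-55,-10,6):
    k=a[(a[:,0]>=lo)&(a[:,0]<lo+6)]
    if len(k): print(lo,len(k),"z",np.percentile(k[:,2],[5,50,95]).round(1),"y",np.percentile(k[:,1],[5,50,95]).round(1))
E
```

```text
t 26.2333 pos [ 0.5446 -0.0924  0.2334] fx [ -44.7 -276.8  233.4] jaw 108.26 tilt [-1.28 -0.09] F [ 0.5  0.  -0.8] op 19.0 q [ 0.49  0.71 -0.7   1.78  0.57  0.89  1.42]
hm 0.56 [270.6, 194.4] [[18.5 -0.  19.5]]
bf 0.57 [258.4, 199.2] [[-32.7   0.   -2.6]]
hm 0.44 [253.4, 200.0] [[-52.2  -0.  -14.4]]
237 [23.9 -0.6 20.5] [28.93  1.09] [-47.9   0.8 -19.2]
constr [30.53  1.26] [ 8.5 -0.4] tip [-48.5   0.7 -20.1]
constr [29.78  1.28] [ 8.1 -0.2] tip [-48.9   0.9 -19.9]
-55 4 z [-22.1 -18.4 -15.7] y [-1.8  0.2  6.6]
-49 60 z [-22.3 -17.8 -13.8] y [-4.2  1.7  7.5]
-43 36 z [-21.  -16.4  -9.5] y [-0.5  4.8  7. ]
-37 29 z [-18.  -15.2  -7.9] y [0.6 4.8 8.1]
-31 25 z [-15.9 -11.6  -4.9] y [1.4 4.9 7. ]
-25 39 z [-11.9  -7.7  -0.4] y [0.9 4.8 7.4]
-19 25 z [-9.  -5.1  2. ] y [1.7 4.8 7. ]
-13 19 z [-8.6 -1.2  8.9] y [ 0.3  5.3 13.7]
```

```bash
cat > goal.py <<'E'
from h import *
tip=np.array([-49.5,.3,-18.6])/1000
face=np.array([.6110,-.1766,.1927])
def goal():
    x,T=rep(); a=np.arctan2(T[1,1],T[0,1]); roll=np.radians(39.57)-a
    Tf=R.from_euler("z",roll).as_matrix()@T
    tcp=face-Tf@tip
    u=Tf@np.array([-np.cos(np.radians(27.7)),0,-np.sin(np.radians(27.7))])
    print("roll",roll.round(4),"shift",(tcp-x["tool_pos"]).round(4),"tcp",tcp.round(4),"bar yaw/elev",np.degrees(np.arctan2(u[1],u[0])).round(2),np.degrees(np.arcsin(u[2])).round(2),"face now err mm",((x["tool_pos"]+T@tip-face)*1000).round(1))
E
python3 -c "
from goal import *
goal()"
```

```text
t 26.6333 pos [ 0.5445 -0.0926  0.2334] fx [ -44.7 -276.9  233.4] jaw 108.28 tilt [-1.29 -0.08] F [ 0.1 -0.  -1.4] op 18.7 q [ 0.49  0.71 -0.7   1.78  0.57  0.89  1.42]
roll -1.1992 shift [ 0.0345 -0.0457 -0.0582] tcp [ 0.5791 -0.1383  0.1752] bar yaw/elev -50.6 26.45 face now err mm [-19.2  99.9  58.2]
```

Emit:
{"method": "carry_out", "body": {"linear": [[0,0,0],[0,0,0],[0,0,0],[0,0,0],[0,0,0],[0,0,0],[0,0,0],[0,0,0]], "roll": [-0.12,-0.24,-0.36,-0.48,-0.6,-0.72,-0.84,-0.96]}}

```text
clock: 27.3
tool_pos: [0.5446, -0.0925, 0.2334]
eef_rot: [0.318, 0.948, 0.006, -0.009]
contact_force: [0.6, 0.1, -1.1]
opening: 0.213
```

Emit:
{"method": "carry_out", "body": {"linear": [[0,0,0],[0,0,-0.01],[0.005,-0.008,-0.025],[0.012,-0.018,-0.04],[0.02,-0.028,-0.05],[0.028,-0.036,-0.058],[0.028,-0.036,-0.058],[0.028,-0.036,-0.058]], "roll": [-0.12,-0.22,-0.24,-0.24,-0.24,-0.24,-0.24,-0.24]}}

```text
clock: 27.97
tool_pos: [0.5726, -0.1285, 0.1751]
eef_rot: [0.429, 0.903, 0.008, -0.009]
contact_force: [-0.1, 0.1, -1.7]
opening: 0.209
```

Emit:
{"method": "carry_out", "body": {"linear": [[0,0,0],[0,0,0]], "roll": [0,0]}}

```text
clock: 28.13
tool_pos: [0.5727, -0.1276, 0.1758]
eef_rot: [0.429, 0.903, 0.008, -0.009]
contact_force: [0.1, -0.3, -1.0]
opening: 0.212
```

```bash
python3 -c "
from goal import *
goal()
s=snapshot('scene'); save(s,'o1',(150,130,290,250),5)
t=snapshot('top'); save(t,'o2',(350,90,490,230),5)
goal()"
```

```text
t 28.1333 pos [ 0.5727 -0.1276  0.1758] fx [ -24.3 -316.9  175.8] jaw 39.2 tilt [-0.5   1.25] F [ 0.1 -0.3 -1. ] op 18.7 q [ 0.35  0.76 -0.34  1.74  0.33  0.7   0.52]
roll 0.0065 shift [ 0.0064 -0.0106 -0.0006] tcp [ 0.5791 -0.1382  0.1752] bar yaw/elev -50.63 26.41 face now err mm [-6.6 10.4  0.6]
t 28.2333 pos [ 0.5727 -0.1279  0.1759] fx [ -24.3 -317.2  175.9] jaw 39.19 tilt [-0.5   1.23] F [ 0.1 -1.  -0.8] op 18.5 q [ 0.35  0.76 -0.34  1.74  0.33  0.7   0.52]
roll 0.0067 shift [ 0.0064 -0.0104 -0.0007] tcp [ 0.5791 -0.1383  0.1752] bar yaw/elev -50.62 26.44 face now err mm [-6.6 10.2  0.7]
```

View pics/o1.png

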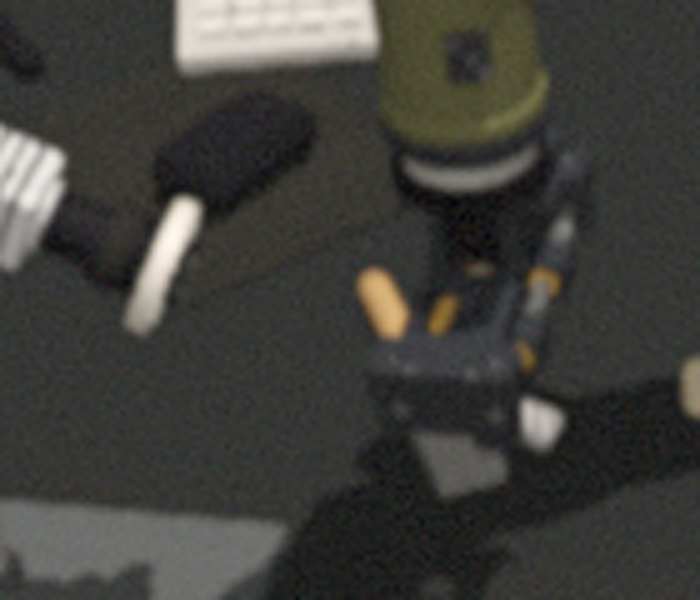

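View pics/o2.png

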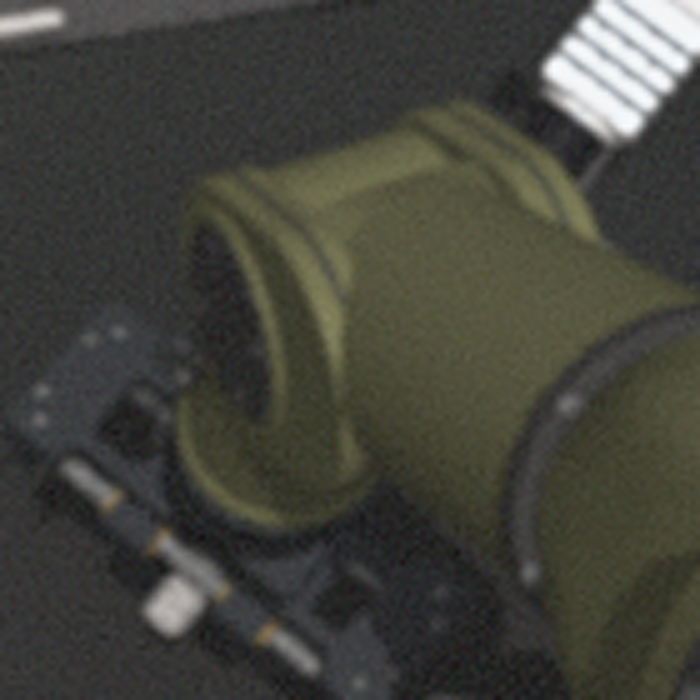

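Emit:
{"method": "carry_out", "body": {"linear": [[0.003,-0.005,0],[0.0065,-0.0105,-0.0005],[0.0065,-0.0105,-0.0005],[0.0065,-0.0105,-0.0005]], "roll": [0.006,0.006,0.006,0.006]}}

```text
clock: 28.57
tool_pos: [0.5794, -0.1392, 0.1753]
eef_rot: [0.427, 0.904, 0.008, -0.008]
contact_force: [0.5, -0.5, -1.4]
opening: 0.214
```

```bash
python3 -c "
from goal import *
from fit import *
goal()
x,T=rep(); B=np.array([.0032,-.0023,0]); A=[];Bt=[]
for i in range(3):
    s=snapshot('scene'); A.append(grabpts(s,B,x,T,95)[0]); t=snapshot('top'); Bt.append(grabpts(t,np.zeros(3),x,T,95)[0])
a=np.concatenate(A); b=np.concatenate(Bt); print(len(a),len(b))
np.savez('v4.npz',a=a,b=b)
V=np.load('v3.npz')
def run(sets):
    def f(q):
        th,ps,zax,y,g=q; u=U(th,ps); h=np.array([0,y,zax])-g*u
        return np.r_[np.concatenate([sdf(k,h,u) for k in sets]),ps/.02,(g-25.7)/.1]
    r=least_squares(f,[.45,0,7,0,25.7],loss='soft_l1',f_scale=2); th,ps,zax,y,g=r.x; u=U(th,ps); print(np.degrees([th,ps]).round(2),r.x[2:].round(1),'tip',(np.array([0,y,zax])+(82-g)*u).round(1))
run([a]);run([b]);run([a,b]);run([a,b,V['a'],V['b']])
goal()
"
```

```text
t 28.5667 pos [ 0.5794 -0.1392  0.1753] fx [ -20.1 -329.7  175.3] jaw 39.45 tilt [-0.49  1.2 ] F [ 0.5 -0.5 -1.4] op 18.9 q [ 0.36  0.78 -0.34  1.71  0.33  0.72  0.54]
roll 0.002 shift [-0.0003  0.0009 -0.0001] tcp [ 0.5791 -0.1383  0.1752] bar yaw/elev -50.62 26.46 face now err mm [ 0.2 -1.   0.1]
t 28.5667 pos [ 0.5794 -0.1392  0.1753] fx [ -20.1 -329.7  175.3] jaw 39.45 tilt [-0.49  1.2 ] F [ 0.5 -0.5 -1.4] op 18.9 q [ 0.36  0.78 -0.34  1.71  0.33  0.72  0.54]
151 248
[19.66 -0.84] [ 9.4 -0.2 25.6] tip [-53.1  -1.   -9.6]
[25.95 -0.17] [ 9.   0.8 25.7] tip [-50.6   0.6 -15.6]
[25.58 -0.38] [ 8.7  0.6 25.7] tip [-50.8   0.2 -15.6]
[29.03 -0.95] [ 7.7  0.5 25.7] tip [-49.2  -0.3 -19.6]
t 28.8667 pos [ 0.5791 -0.1382  0.1753] fx [ -20.2 -328.6  175.3] jaw 39.55 tilt [-0.52  1.23] F [ 0.3 -0.1 -1.2] op 18.7 q [ 0.36  0.78 -0.34  1.72  0.33  0.72  0.54]
roll 0.0004 shift [-0.     -0.0001 -0.0001] tcp [ 0.5791 -0.1382  0.1752] bar yaw/elev -50.62 26.42 face now err mm [0.  0.1 0.1]
```

```bash
python3 -c "
from h import *
s=snapshot('scene'); save(s,'p1'); t=snapshot('top'); save(t,'p2',(180,100,500,400),2); rep()"
```

```text
t 28.9667 pos [ 0.5791 -0.1382  0.1753] fx [ -20.1 -328.6  175.3] jaw 39.55 tilt [-0.51  1.23] F [-0.   0.3 -1.4] op 18.7 q [ 0.36  0.78 -0.34  1.72  0.33  0.72  0.54]
```

View pics/p1.png

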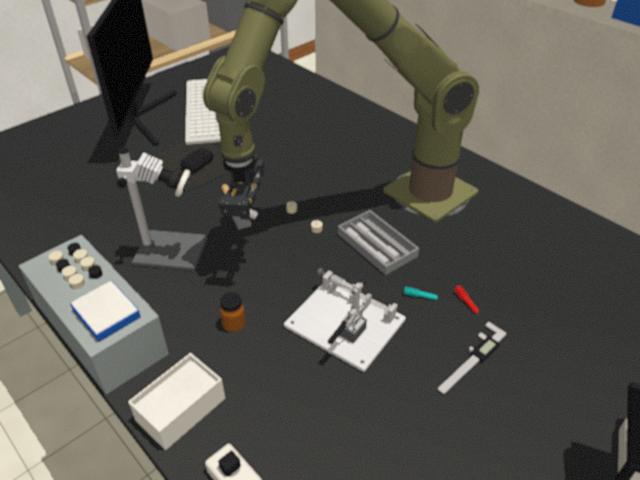

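View pics/p2.png

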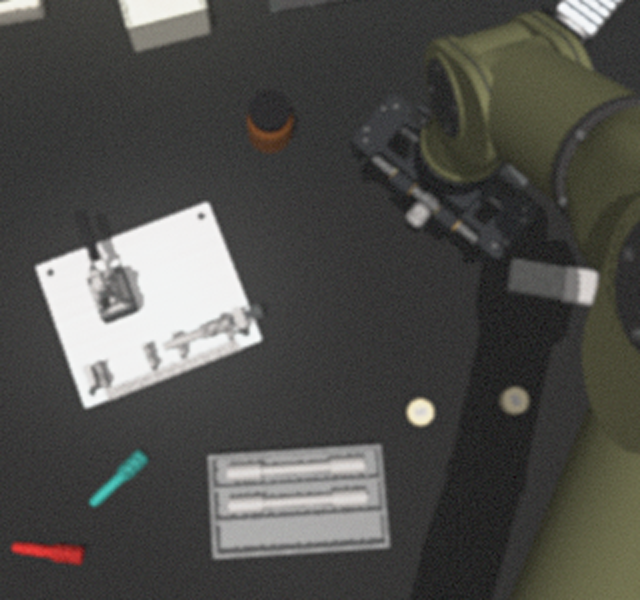

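```bash
python3 -c "
from h import *
rep(); print(finish_job())"
```

```text
t 28.9667 pos [ 0.5791 -0.1382  0.1753] fx [ -20.1 -328.6  175.3] jaw 39.55 tilt [-0.51  1.23] F [-0.   0.3 -1.4] op 18.7 q [ 0.36  0.78 -0.34  1.72  0.33  0.72  0.54]
the job is handed in; nothing more can be done
None
```

The clamp is fully open. The half is held by its threaded head, broken end towards the lens, about 100 mm in front of the glass. I handed the job in at 29 s, with the arm steady.

**What I did**
- **Clamp:** I gripped the handle and followed its path down until level. Pictures show the arm upright, and it was still so in the last one.
- **Lifting out:** With the clamp open, the gripper's body would have hit the upright arm. I turned the gripper 22° for the grasp, and the head squared itself between the pads as it came up.
- **Tilting:** The moves only allow turning about the vertical. To get the camera's 25° I pressed the plain part of the bar lightly on top of the fixture's end stop, twice. The fingers never touched the necked end. I then held the head at 40 N.

**Last checks**
- **Position:** From my estimate of where the broken face sits in the gripper, it is within about 0.2 mm of the target. That estimate and the lens position are themselves only good to about 2 mm.
- **Direction:** The bar's heading is within about 0.2° of the lens axis.
- **Scene:** The last pictures show the other half in the fixture and everything else where it was.

**What disagreed:**
- **Tilt:** My measurements of the bar's tilt gave 25° to 29°. I took about 26.4°, so the face is probably 1 to 2° off square, at worst about 4°.
- **View of the broken end:** It was hidden behind the gripper in the final pose. Its position there comes from pictures taken just before, with the gripper turned, and from the visible head.
- **Cameras:** The two cameras differed by about 4 mm; I corrected the scene camera using the gripper's known pose.

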